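# Strip-down set of an infusion-pump mount: bracket hung level, bushings sorted

## Task

Put away the serviced infusion-pump mount: pull the vise's sliding jaw open by at least 20 mm, then lift the bracket out and hang it on the hook stand's peg by the hole that lets it hang level and still, and stand each of its loose bronze bushings upright on the floor of the tote, in the compartment that fits its diameter. Leave the other things on the counter where they are.

Things in the scene. Friction and masses are not known exactly. Their poses are not given: they have to be found in the camera images.
- vise: Grey quick-action bench vise fixed to the counter, 185 x 100 mm, bed 22 mm high, jaws 80 mm wide with tops at 58 mm. Origin: on the counter, mid-way between the closed jaws; x points from the sliding jaw (robot side) to the fixed jaw (face at x = 14.4 mm), z up. The bracket stands in it at the same yaw, its block between the jaws, and stays standing when they open.
- jaw (a joint): travel of the vise's sliding jaw in m: 0 closed on the clamp block, grows as it is pulled towards the vise's -x; stops at 0.038 (fully open). It slides stiffly (about 5 N) and stays where it is left.
- jaw_grip (a point): middle of the jaw's pull handle, a black bar 14 mm thick and 64 mm long lying along the vise's y, 68 mm above the counter, on a post at the end of the jaw's pull rod, moving with it. The rod (top at 40 mm) and the vise's end plate (top at 46 mm) lie lower.
- hook: Hook stand fixed to the counter: dark steel base 110 x 120 x 10 mm, steel post of 16 mm, 202 mm high, at x = +50 mm, with one round peg of 8 mm that runs from the post's top along the stand's -x (towards the robot), rising by 10 degrees, to a ball tip of 12 mm. Nothing stands above the peg. Origin: on the counter below hook_seat, z up.
- hook_tip (a point): centre of the ball at the free end of the peg, at x = -42 mm, 212 mm above the counter.
- hook_seat (a point): point on the peg's axis about half-way along, at x = 0, 205 mm above the counter: a good place for a part to hang.
- hook_root (a point): point on the peg's axis near the post, at x = +41 mm, 198 mm above the counter.
- brkA: Aluminium bracket, pattern A (None if pattern B is in the vise). 6 mm plate facing x: y -72 to 72, z 56 to 102 mm; holes of 18 mm at z = 72, y = -48, -16, 16, 48. A leg below, 50 mm wide, centre y = 21, ends in a steel block 28x50x30 that it stands on. 0.38 kg, centre of mass y = 16, z = 32. Origin: underside, mid-plane, below the middle of the hole row. Grip the top edge.
- brkB: Aluminium bracket, pattern B (None if pattern A is in the vise). 6 mm plate facing x: y -72 to 72, z 56 to 102 mm; holes of 18 mm at z = 72, y = -48, -16, 16, 48. A leg below, 50 mm wide, centre y = -62, ends in a steel block 28x50x30 that it stands on. 0.38 kg, centre of mass y = -48, z = 32. Origin: underside, mid-plane, below the middle of the hole row. Grip the top edge.
- tote: Grey divided tote fixed to the counter, 138 (x) x 124 (y) x 16 (z) mm, floor and walls 4 mm. Three compartments side by side, each 130 mm long in x, 12 mm deep, with room for bushings in a row: 28 mm wide centred at y = -44 mm (small), 36 mm at y = -8 mm (medium), 44 mm at y = 36 mm (large). Origin: centre of its underside.
- bush_s1: bronze spacer bushing, small: a short tube standing on end, 22 mm outside diameter, 26 mm high, 55 g (varies by a quarter). Origin: centre of its underside, z along its axis. May be absent (None).
- bush_m1: bronze spacer bushing, medium: a short tube standing on end, 30 mm outside diameter, 26 mm high, 100 g (varies by a quarter). Origin: centre of its underside, z along its axis. May be absent (None).
- bush_l1: bronze spacer bushing, large: a short tube standing on end, 38 mm outside diameter, 26 mm high, 150 g (varies by a quarter). Origin: centre of its underside, z along its axis. May be absent (None).
- bush_s2: bronze spacer bushing, small: a short tube standing on end, 22 mm outside diameter, 26 mm high, 55 g (varies by a quarter). Origin: centre of its underside, z along its axis. May be absent (None).
- bush_m2: bronze spacer bushing, medium: a short tube standing on end, 30 mm outside diameter, 26 mm high, 100 g (varies by a quarter). Origin: centre of its underside, z along its axis. May be absent (None).
- bush_l2: bronze spacer bushing, large: a short tube standing on end, 38 mm outside diameter, 26 mm high, 150 g (varies by a quarter). Origin: centre of its underside, z along its axis. May be absent (None).
- glucometer: bystander: blue plastic glucose meter lying flat, 98 x 56 x 18 mm. Origin: centre of its underside.
- syringe1: bystander: capped clear plastic syringe lying along its x, 140 mm long, 18 mm thick. Origin: underside, middle of the barrel.
- syringe2: bystander: a second syringe like it.
- pillbottle: bystander: amber pill bottle with a white cap, standing, 39 mm across, 74 mm high. Origin: centre of its underside.
- forceps: bystander: steel Magill forceps lying along its x, 200 mm long, 7 mm thick. Origin: underside, middle.
- thermometer: bystander: white digital thermometer lying along its x, 130 mm long, 18 mm wide, 11 mm thick. Origin: underside, middle.
Not all that is in view belongs to the job. There is more than one size of the tote; the job needs the smallest.

How it is judged:
On the way, in this order (a step that is already met when the one before it is completed fails the run):
1. the sliding jaw is pulled open at least 20 mm while the bracket still stands in the vise (value of joint jaw above 0.02 m and z of each of brkA, brkB in the frame of vise below 0.032 m and horizontal distance between each of brkA, brkB and vise below 0.1 m), for 0.2 s.
2. the bracket is lifted clear of the vise (z of each of brkA, brkB in the frame of vise above 0.08 m), for 0.1 s.
At the end, for the whole second after the job is handed in: The bracket hangs still on the peg, the peg through one of its holes, its long edge level within 8 degrees; every bushing present stands upright (within 8 degrees) on the floor of the tote in the compartment of its size; all at rest (((x of hook_tip in the frame of brkA below -0.004 m and x of hook_root in the frame of brkA above 0.004 m) or (x of hook_tip in the frame of brkA above 0.004 m and x of hook_root in the frame of brkA below -0.004 m)) and z of hook_seat in the frame of brkA between 0.052 and 0.092 m and y of hook_seat in the frame of brkA between -0.062 and 0.062 m and angle between brkA's own y axis and vertical between 1.431 and 1.711 rad and height (world z) of each of brkA, brkB above 0.1 m and linear speed of each of brkA, brkB, bush_s1, bush_m1, bush_l1, bush_s2, bush_m2, bush_l2 below 0.03 m/s and angular speed of each of brkA, brkB below 0.2 rad/s and ((x of hook_tip in the frame of brkB below -0.004 m and x of hook_root in the frame of brkB above 0.004 m) or (x of hook_tip in the frame of brkB above 0.004 m and x of hook_root in the frame of brkB below -0.004 m)) and z of hook_seat in the frame of brkB between 0.052 and 0.092 m and y of hook_seat in the frame of brkB between -0.062 and 0.062 m and angle between brkB's own y axis and vertical between 1.431 and 1.711 rad and x of bush_s1 in the frame of tote between -0.066 and 0.066 m and y of bush_s1 in the frame of tote between -0.05 and -0.038 m and z of bush_s1 in the frame of tote between 0 and 0.009 m and angle between each of bush_s1, bush_m1, bush_l1, bush_s2, bush_m2, bush_l2's own z axis and vertical below 0.15 rad and x of bush_m1 in the frame of tote between -0.066 and 0.066 m and y of bush_m1 in the frame of tote between -0.014 and -0.002 m and z of bush_m1 in the frame of tote between 0 and 0.009 m and x of bush_l1 in the frame of tote between -0.066 and 0.066 m and y of bush_l1 in the frame of tote between 0.03 and 0.042 m and z of bush_l1 in the frame of tote between 0 and 0.009 m and x of bush_s2 in the frame of tote between -0.066 and 0.066 m and y of bush_s2 in the frame of tote between -0.05 and -0.038 m and z of bush_s2 in the frame of tote between 0 and 0.009 m and x of bush_m2 in the frame of tote between -0.066 and 0.066 m and y of bush_m2 in the frame of tote between -0.014 and -0.002 m and z of bush_m2 in the frame of tote between 0 and 0.009 m and x of bush_l2 in the frame of tote between -0.066 and 0.066 m and y of bush_l2 in the frame of tote between 0.03 and 0.042 m and z of bush_l2 in the frame of tote between 0 and 0.009 m); the robot touches nothing.
It fails at once if a bystander is moved more than 4 cm (distance of any of glucometer, syringe1, syringe2, pillbottle, forceps, thermometer from where it was at the start of the episode above 0.04 m).
Of brkA, brkB only 1 to 1 are there at a start; the rules pass over those that are not, and their reading is None.
Of bush_s1, bush_m1, bush_l1, bush_s2, bush_m2, bush_l2 only 3 to 5 are there at a start; the rules pass over those that are not, and their reading is None.
At some moment in a run one of bush_s1, bush_m1, bush_l1, bush_s2, bush_m2, bush_l2 may be knocked a few centimetres aside while the robot is not near it.
It also fails if it takes over 210 s, if anything falls off the work surface, if the arm or the gripper's body presses on something with over 40 N, if the wrist force passes 120 N, or if a joint passes its speed limit or range.

## Robot

A 6-joint arm with a two-finger parallel gripper is mounted at the origin on the work surface. World frame = base frame: x ahead of the robot, y to its left, z up, the work surface at z = 0. Lengths are in m, angles in rad, forces in N, time in s.
With the tool pointing down it reaches from about 0.225 to 0.875 m from the base axis. Payload 3.4 kg.
Tool frame: the origin (TCP) lies between the finger pads; the fingertips stand 19 mm ahead of it and the grasp point (between the pads) is the TCP; z points along the fingers, y is the line along which they close (so a half turn about z gives the same grasp; the last joint's range is limited). The gripper opens to 85 mm and grips with 20 to 120 N. Pads are 22 mm wide; open, the fingers measure 114 mm over their backs; the gripper's body (76 mm by 85 mm) begins 54 mm behind the grasp point. The pads swing forward as they close: fully open they stand 13 mm farther back than shut.
Start: joints at [-1.378, 0.276, 1.505, -0, 1.361, -0.121], TCP at [0.177, -0.547, 0.25] pointing down, gripper open.
Joint ranges: [-2.89, 2.89], [-0.75, 2.08], [0.22, 2.7], [-1.18, 4.32], [0.11, 2.71], [-2.7, 2.7]. Speed limits (rad/s): [2.57, 2.57, 3.14, 3.14, 3.14, 3.14].

## Interface

Orientations are given as a unit quaternion [w, x, y, z].
In Python, from rig import get_state, imaging, ticket gives the robot as it stands. The module is installed in compiled form; this text tells all that it offers.
- The arm moves only by the shell command python3 -m inch 'ROWS' [FORCE]. ROWS is JSON, a list of rows, each an object with "claw": the opening, from -1 (shut) to 1 (fully open); "travel": the shift along the world's x, y, z in units of 200 mm (1.0 is 200 mm), a list of three; "turn": the turn about the world's z in units of 180 degrees (1.0 is 180 degrees). A call has 1 to 5 rows; each row is the pose to reach, as a shift and turn from the pose commanded when the call began, turning the shorter way round; what a row does not reach only later rows make up. A row lasts 1/10 s, in which the tool goes at most 50 mm and 8.59 degrees, less where a joint would pass 70% of its speed; a pose out of reach is approached as far as the arm can. A call with a number of a shift or a turn outside -1 to 1 is refused whole. A call with a gripper value outside its range is refused whole. The fingers move at their own pace and stop on an object; FORCE is the grip in N (left out, the last holds). Time passes only in rows, so rows that repeat a pose let the fingers close. It gives the time, the measured TCP pose, the force, the opening and the grip force at its end, in the units of the state.
- get_state(): the state, without advancing time (a new reading comes with each control period).
- imaging.get_image(name): name is "scene" or "side" or "wrist"; returns the picture (400x640x3 uint8, red, green, blue); there is no depth.
- imaging.camera_params(name): a dict with "camera_matrix" (3x3 intrinsics, pixels), "k1" (the pictures are not rectified: a ray, as slopes to the right and down, at radius r is drawn at 1 + k1 r^2 times it, then the intrinsics apply), "cam_to_world" (4x4, takes a point from camera to world coordinates); the wrist camera has in their place "T_tool_cam" (4x4, takes a point from camera to tool coordinates, whose origin is the TCP and whose axes are the flange's). Camera axes: x right, y down, z forward; pixel columns grow to the right and rows downward; lengths in m; the calibration is good to about 2 mm. A picture is of the moment at which its call begins: read the wrist's pose just before it. camera_params takes no time and is no camera call.
- ticket.sign_off(): hands the job in; it is judged then, once.
The state is a dict: "clock": time; "qpos": joint angles; "qd": joint speeds; "effort": joint torques, N m; "position": TCP position; "ee_rot": TCP orientation; "contact_force": force on the tool from outside, world axes, zero at the start; "moment": the same for the moment, N m; "width": finger opening in m; "gripper_force": force on a finger pad.
Only numpy, scipy, OpenCV 4.12 (cv2) and the standard library are available. Lean on these libraries where they do the work, as an engineer would, in place of code of your own. Each camera call takes 0.05 s, during which the arm holds its last target. There are 200 camera calls.

## Working session

There is one attempt and no reset: what is moved stays moved. The work goes in short steps, Python scripts to look and compute and a shell command to move; the robot and the scene stay as the last step left them, time stands still between calls to the robot, and variables do not carry over. Pictures are saved under pics/ and viewed, at most 14 in all, crops included, and the job is handed in when it is done.

```bash
mkdir -p pics; cat > h.py <<'E'
import numpy as np, cv2
from rig import get_state, imaging
from scipy.spatial.transform import Rotation as R
def grab(n,f=None):
    s=get_state(); im=imaging.get_image(n)
    if f: cv2.imwrite('pics/'+f,im[:,:,::-1])
    return im,s
def cam(n,s=None):
    p=imaging.camera_params(n)
    if n=='wrist':
        T=np.eye(4); q=s['ee_rot']; T[:3,:3]=R.from_quat([q[1],q[2],q[3],q[0]]).as_matrix(); T[:3,3]=s['position']
        T=T@np.array(p['T_tool_cam'])
    else: T=np.array(p['cam_to_world'])
    return np.array(p['camera_matrix']),p['k1'],T
def p2w(n,uv,z,s=None):
    K,k,T=cam(n,s); out=[]
    for u,v in np.atleast_2d(uv):
        d=np.array([(u-K[0,2])/K[0,0],(v-K[1,2])/K[1,1]]); x=d.copy()
        for _ in range(30): x=d/(1+k*(x@x))
        r=T[:3,:3]@np.array([x[0],x[1],1]); o=T[:3,3]
        out.append(o+r*(z-o[2])/r[2])
    return np.array(out)
def w2p(n,P,s=None):
    K,k,T=cam(n,s); c=(np.atleast_2d(P)-T[:3,3])@T[:3,:3]; x=c[:,:2]/c[:,2:]
    x=x*(1+k*(x**2).sum(1,keepdims=True)); return x*[K[0,0],K[1,1]]+K[:2,2]
E
python3 - <<'E'
from h import *
a,s=grab('scene','a.png');b,_=grab('side','b.png')
print(s)
for n in('scene','side'):print(n,cam(n))
print(imaging.camera_params('wrist'))
E
```

```text
{'clock': 0.0, 'qpos': array([-1.37799010e+00,  2.76638515e-01,  1.50611844e+00, -1.27504320e-05,
        1.36069148e+00, -1.20999903e-01]), 'qd': array([-1.39875312e-04, -1.84938871e-03,  3.07823943e-04,  2.51315769e-03,
       -1.80700144e-05, -3.36567938e-05]), 'effort': array([-7.66378798e-04, -4.16780591e+01, -2.45810312e+01, -9.11572147e-05,
        1.11699250e-02, -9.29043125e-06]), 'position': array([ 0.17738987, -0.54644898,  0.24942071]), 'ee_rot': array([-9.27068096e-04,  9.87715312e-01,  1.56261322e-01, -3.95367892e-05]), 'contact_force': array([ 1.28506019,  0.483227  , -0.56926771]), 'moment': array([-0.02558209,  0.06016292, -0.02997056]), 'gripper_force': 0.0, 'width': 0.08549392235374725}
scene (array([[368.47867998,   0.        , 319.44888313],
       [  0.        , 368.47867998, 200.11235206],
       [  0.        ,   0.        ,   1.        ]]), -0.03871590541736794, array([[-0.05791101,  0.64802121, -0.75941742,  1.21541896],
       [ 0.99810486,  0.05343824, -0.03051306, -0.00500267],
       [ 0.02080883, -0.75974526, -0.64988778,  0.78553811],
       [ 0.       
[... 330 characters left out ...]
6061, -1.14797306],
       [ 0.01118891, -0.74934069, -0.66209013,  1.125115  ],
       [ 0.        ,  0.        ,  0.        ,  1.        ]]))
{'camera_matrix': array([[334.1833917 ,   0.        , 318.91899707],
       [  0.        , 334.1833917 , 199.17445081],
       [  0.        ,   0.        ,   1.        ]]), 'k1': -0.02900514595642528, 'T_tool_cam': array([[-2.71331445e-04, -9.62178578e-01, -2.72419364e-01,
         6.83789956e-02],
       [ 9.99999664e-01, -4.71959985e-04,  6.70945088e-04,
        -7.21772004e-04],
       [-7.74140029e-04, -2.72419090e-01,  9.62178383e-01,
        -1.25838113e-01],
       [ 0.00000000e+00,  0.00000000e+00,  0.00000000e+00,
         1.00000000e+00]])}
```

View pics/a.png

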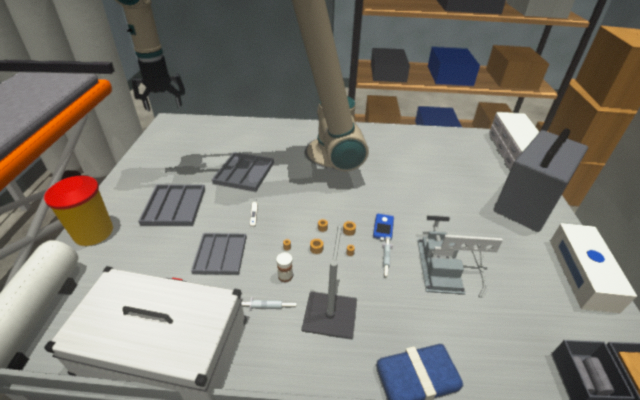

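View pics/b.png

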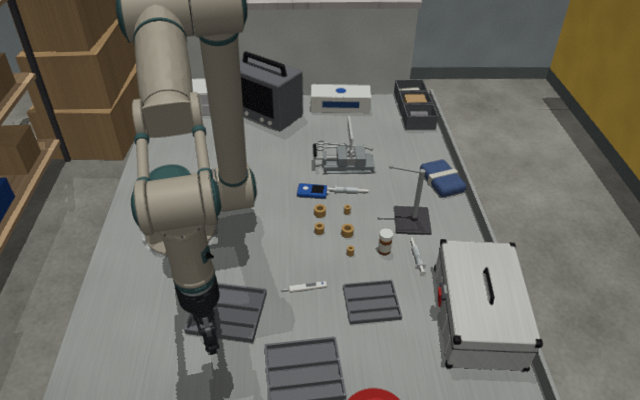

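Scene view: the candidate totes are at (172,205), (243,171) and (219,253). The five bushings are near (322,225), (349,228), (316,245), (287,244) and (350,250). The vise with its bracket is at (445,260) and the hook stand at (330,310). The forceps may be the thin thing at (338,240) or (483,270), so I'll take close crops.

```bash
python3 - <<'E'
from h import *
a=cv2.imread('pics/a.png');b=cv2.imread('pics/b.png')
cv2.imwrite('pics/a2.png',cv2.resize(a[205:345,255:515],None,fx=3,fy=3,interpolation=cv2.INTER_CUBIC))
cv2.imwrite('pics/b2.png',cv2.resize(b[110:370,180:450],None,fx=2.3,fy=2.3,interpolation=cv2.INTER_CUBIC))
# tote sizes: rough corners side view (rim z=.016)
for nm,c in dict(t1=[(344,286),(394,282),(401,317),(351,322)],t2=[(265,345),(336,339),(344,395),(270,405)],t3=[(203,288),(266,289),(252,339),(187,331)]).items():
    w=p2w('side',c,.016);print(nm,w[:,:2].round(3).tolist(),[round(np.linalg.norm(w[i]-w[i-1]),3) for i in range(4)])
hsv=cv2.cvtColor(b,cv2.COLOR_BGR2HSV)
m=cv2.inRange(hsv,(8,110,60),(22,255,255));m[:,:270]=0;m[:195]=0;m[270:]=0;m[:,380:]=0
n,l,st,ce=cv2.connectedComponentsWithStats(m)
for i in range(1,n):
    if st[i,4]>20:print(ce[i].round(1),st[i],p2w('side',ce[i],.013)[0].round(3))
a_=cv2.inRange(cv2.cvtColor(a,cv2.COLOR_BGR2HSV),(8,110,60),(22,255,255));
n,l,st,ce=cv2.connectedComponentsWithStats(a_[205:265,270:370])
for i in range(1,n):
    if st[i,4]>20:print('sc',(ce[i]+[270,205]).round(1),st[i],p2w('scene',ce[i]+[270,205],.013)[0].round(3))
E
```

```text
t1 [[0.483, -0.253], [0.621, -0.245], [0.622, -0.362], [0.491, -0.371]] [np.float64(0.119), np.float64(0.139), np.float64(0.117), np.float64(0.131)]
t2 [[0.273, -0.429], [0.449, -0.42], [0.456, -0.571], [0.288, -0.588]] [np.float64(0.159), np.float64(0.176), np.float64(0.151), np.float64(0.169)]
t3 [[0.1, -0.244], [0.271, -0.254], [0.24, -0.411], [0.075, -0.381]] [np.float64(0.14), np.float64(0.172), np.float64(0.16), np.float64(0.168)]
[319.5 210.5] [315 205  10  12 109] [0.432 0.057 0.013]
[347.  209.1] [345 205   5   9  42] [0.519 0.059 0.013]
[318.8 228. ] [315 223   9  11  84] [ 0.425 -0.022  0.013]
[347.  230.1] [342 224  11  13 129] [ 0.51  -0.035  0.013]
[350.2 250.3] [347 246   7  10  53] [ 0.512 -0.119  0.013]
sc [322.3 224.7] [48 15 10 11 88] [ 0.425 -0.026  0.013]
sc [349.  227.6] [ 74  16  12  14 134] [0.431 0.054 0.013]
sc [286.4 244. ] [13 35  7 10 56] [ 0.511 -0.123  0.013]
sc [316.  245.4] [ 40  34  13  14 151] [ 0.51  -0.039  0.013]
sc [350.  249.3] [77 40  7 10 58] [0.517 0.056 0.013]
```

View pics/a2.png

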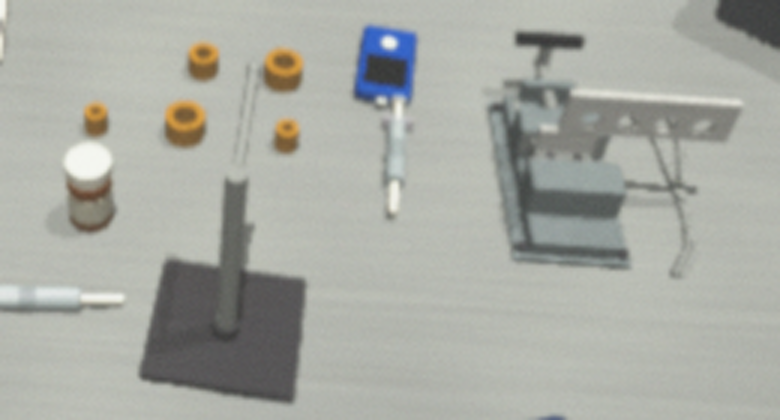

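View pics/b2.png

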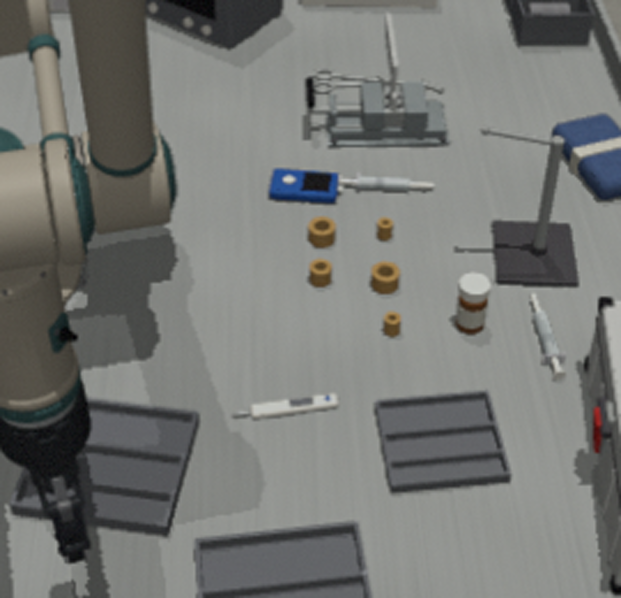

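The smallest tote (138x124) is t1, at scene (219,253), with its widest compartment on the +y side. There are 2 large, 1 medium and 2 small bushings. The leg is under the -y end of the plate, so this is pattern B and I'll use the hole at y=-48. Next I compute the vise and hook poses.

```bash
python3 - <<'E'
from h import *
print('handle scene',p2w('scene',[(427.3,218.3),(449.3,219.2)],.072).round(3))
print('handle side',p2w('side',[(180+310/2.3,110+82/2.3),(180+310/2.3,110+110/2.3)],.068).round(3))
sc=lambda x,y:(255+x/3,205+y/3)
sd=lambda x,y:(180+x/2.3,110+y/2.3)
print('plate top sc',p2w('scene',[sc(568,91),sc(742,100)],.102).round(3))
print('hook tip side',p2w('side',[sd(485,132)],.212).round(3),'tip scene',p2w('scene',[sc(236,178)],.212).round(3))
print('base sc',p2w('scene',[sc(168,260),sc(305,282),sc(292,395),sc(142,375)],.01).round(3))
print('base sd',p2w('side',[sd(500,222),sd(567,224),sd(577,283),sd(493,280)],.01).round(3))
E
```

```text
handle scene [[0.436 0.273 0.072]
 [0.435 0.336 0.072]]
handle side [[0.428 0.331 0.068]
 [0.425 0.26  0.068]]
plate top sc [[0.531 0.295 0.102]
 [0.53  0.447 0.102]]
hook tip side [[0.633 0.014 0.212]] tip scene [[0.74  0.008 0.212]]
base sc [[ 0.664 -0.042  0.01 ]
 [ 0.678  0.072  0.01 ]
 [ 0.78   0.061  0.01 ]
 [ 0.771 -0.054  0.01 ]]
base sd [[ 0.682  0.068  0.01 ]
 [ 0.776  0.06   0.01 ]
 [ 0.765 -0.056  0.01 ]
 [ 0.654 -0.045  0.01 ]]
```

```bash
python3 -m inch '[{"claw":1,"travel":[0.1,0.2,0.5],"turn":0.047},{"claw":1,"travel":[0.3,0.45,0.7],"turn":0.095},{"claw":1,"travel":[0.5,0.7,0.7],"turn":0.14},{"claw":1,"travel":[0.7,0.9,0.7],"turn":0.19},{"claw":1,"travel":[0.9,1.0,0.7],"turn":0.24}]'
```

```text
clock: 0.6
position: [0.3021, -0.3945, 0.3782]
ee_rot: [0.001, 0.863, 0.505, -0.0]
contact_force: [0.8, 0.3, -0.3]
width: 0.0855
gripper_force: 0.0
```

```bash
python3 -m inch '[{"claw":1,"travel":[0.08,0.23,0],"turn":0.047},{"claw":1,"travel":[0.16,0.46,0],"turn":0.095},{"claw":1,"travel":[0.24,0.69,0],"turn":0.14},{"claw":1,"travel":[0.32,0.92,0],"turn":0.163},{"claw":1,"travel":[0.35,1,0],"turn":0.163}]'; python3 -m inch '[{"claw":1,"travel":[0.1,0.23,0],"turn":0},{"claw":1,"travel":[0.2,0.46,0],"turn":0},{"claw":1,"travel":[0.3,0.69,0],"turn":0},{"claw":1,"travel":[0.4,0.92,0],"turn":0},{"claw":1,"travel":[0.5,1,0],"turn":0}]';python3 -m inch '[{"claw":1,"travel":[0,0.23,0],"turn":0},{"claw":1,"travel":[0,0.46,0],"turn":0},{"claw":1,"travel":[0,0.69,0],"turn":0},{"claw":1,"travel":[0,0.85,0],"turn":0},{"claw":1,"travel":[0,0.85,0],"turn":0}]'; python3 - <<'E'
from h import *
w,s=grab('wrist','w1.png');print(s['position'])
np.save('s1.npy',s,allow_pickle=True)
E
```

```text
clock: 1.1
position: [0.3719, -0.1919, 0.3769]
ee_rot: [-0.001, 0.707, 0.707, 0.001]
contact_force: [-0.6, 0.4, -0.4]
width: 0.0855
gripper_force: 0.0
clock: 1.6
position: [0.4715, 0.0081, 0.3768]
ee_rot: [-0.001, 0.707, 0.707, 0.001]
contact_force: [0.2, -1.2, 0.5]
width: 0.0853
gripper_force: 0.0
clock: 2.1
position: [0.4711, 0.1777, 0.3761]
ee_rot: [-0.001, 0.707, 0.707, 0.0]
contact_force: [0.0, -0.2, 0.2]
width: 0.0853
gripper_force: 0.0
[0.47114438 0.17765853 0.37607336]
```

View pics/w1.png

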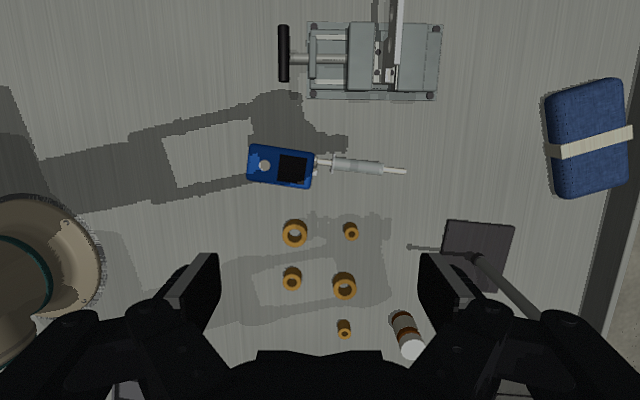

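The wrist view shows the handle from (283,25) to (283,81), the plate edge at about (393,88), and the bed corners at (308,98) and (439,101). The bushings are at (294,233) L, (351,231) S, (292,279) M, (344,287) L and (344,328) S. The hook base corners are (446,220), (515,227), (497,291) and (440,258).

```bash
python3 - <<'E'
from h import *
s=np.load('s1.npy',allow_pickle=True).item()
f=lambda uv,z:p2w('wrist',uv,z,s)[:,:2].round(4).tolist()
print('handle',f([(283,25),(283,81)],.07))
print('bed front/back corners',f([(308,98),(439,101),(442,25),(310,22)],.022))
print('plate end bottom corner top',f([(388,90),(397,90)],.102))
print('hookbase',f([(446,220),(515,227),(497,291)],.01))
w=cv2.imread('pics/w1.png')
m=cv2.inRange(cv2.cvtColor(w,cv2.COLOR_BGR2HSV),(8,110,60),(22,255,255));m=cv2.morphologyEx(m,cv2.MORPH_CLOSE,np.ones((9,9)))
n,l,st,ce=cv2.connectedComponentsWithStats(m)
for i in range(1,n):
    if st[i,4]>40:print(ce[i].round(1),st[i],f([ce[i]],.015))
cv2.imwrite('pics/w1c.png',cv2.resize(w[0:125,265:455],None,fx=4,fy=4,interpolation=cv2.INTER_CUBIC))
E
```

```text
handle [[0.4277, 0.3385], [0.426, 0.2756]]
bed front/back corners [[0.455, 0.2564], [0.6365, 0.2529], [0.6318, 0.3495], [0.4583, 0.3522]]
plate end bottom corner top [[0.549, 0.2638], [0.5594, 0.2638]]
hookbase [[0.6688, 0.0743], [0.7805, 0.0623], [0.7688, -0.052]]
[294.5 233.1] [283 220  24  27 530] [[0.4319, 0.0544]]
[351.4 232.7] [344 222  15  19 170] [[0.5207, 0.0552]]
[291.9 278.7] [283 267  18  24 344] [[0.4261, -0.025]]
[344.4 287.6] [333 275  24  25 343] [[0.5118, -0.0414]]
[343.6 329.2] [338 320  13  19 207] [[0.5122, -0.1216]]
[407.4 333.2] [399 331  21   9  45] [[0.6223, -0.1303]]
```

View pics/w1c.png

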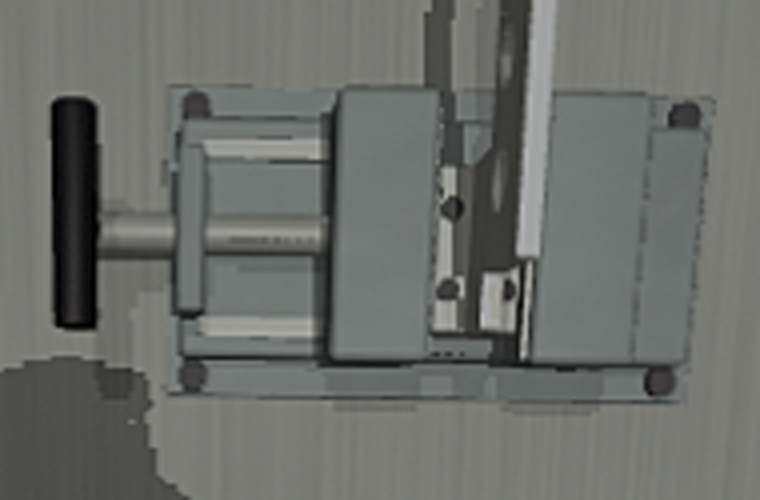

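```bash
python3 -m inch '[{"claw":0.3,"travel":[-0.05,0.2,-0.1],"turn":0},{"claw":0.3,"travel":[-0.11,0.4,-0.2],"turn":0},{"claw":0.3,"travel":[-0.16,0.55,-0.35],"turn":0},{"claw":0.3,"travel":[-0.22,0.65,-0.55],"turn":-0.007},{"claw":0.3,"travel":[-0.22,0.65,-0.78],"turn":-0.007}]' 40; python3 -m inch '[{"claw":0.3,"travel":[0,0,-0.2],"turn":0},{"claw":0.3,"travel":[0,0,-0.4],"turn":0},{"claw":0.3,"travel":[0,0,-0.6],"turn":0},{"claw":0.3,"travel":[0,0,-0.7],"turn":0},{"claw":0.3,"travel":[0,0,-0.74],"turn":0}]'; python3 -m inch '[{"claw":-1,"travel":[0,0,0],"turn":0},{"claw":-1,"travel":[0,0,0],"turn":0},{"claw":-1,"travel":[0,0,0],"turn":0},{"claw":-1,"travel":[0,0,0],"turn":0},{"claw":-1,"travel":[0,0,0],"turn":0}]' 40
```

```text
clock: 2.65
position: [0.4274, 0.3052, 0.2204]
ee_rot: [0.0, 0.716, 0.698, 0.002]
contact_force: [1.5, -0.7, -0.8]
width: 0.0559
gripper_force: 0.0
clock: 3.15
position: [0.4266, 0.3017, 0.0704]
ee_rot: [-0.0, 0.717, 0.697, -0.003]
contact_force: [-0.4, 0.2, 0.0]
width: 0.0551
gripper_force: 0.0
clock: 3.65
position: [0.4277, 0.3043, 0.0744]
ee_rot: [0.0, 0.716, 0.698, 0.001]
contact_force: [-2.1, -0.8, 6.2]
width: 0.0121
gripper_force: 39.2
```

```bash
python3 -m inch '[{"claw":-1,"travel":[-0.05,0,0],"turn":0},{"claw":-1,"travel":[-0.1,0,0],"turn":0},{"claw":-1,"travel":[-0.14,0,0],"turn":0},{"claw":-1,"travel":[-0.17,0.0,0],"turn":0},{"claw":-1,"travel":[-0.17,0.0,0],"turn":0}]'; python3 -m inch '[{"claw":0.2,"travel":[0,0,0],"turn":0},{"claw":0.2,"travel":[0,0,0],"turn":0},{"claw":0.2,"travel":[0,0,0],"turn":0},{"claw":0.2,"travel":[0,0,0.2],"turn":0},{"claw":0.2,"travel":[0,0,0.4],"turn":0}]';python3 -m inch '[{"claw":0.2,"travel":[0.1,-0.2,0.2],"turn":0},{"claw":0.2,"travel":[0.25,-0.3,0.4],"turn":0},{"claw":0.2,"travel":[0.4,-0.35,0.6],"turn":0},{"claw":0.2,"travel":[0.5,-0.35,0.6],"turn":0},{"claw":0.2,"travel":[0.5,-0.35,0.6],"turn":0}]';python3 - <<'E'
from h import *
w,s=grab('wrist');print(s['position'])
np.save('s2.npy',s,allow_pickle=True)
cv2.imwrite('pics/w2.png',cv2.resize(w[:,120:520,::-1],None,fx=1.5,fy=1.5))
E
```

```text
clock: 4.15
position: [0.3958, 0.3047, 0.0744]
ee_rot: [0.001, 0.716, 0.698, 0.003]
contact_force: [2.8, -1.0, 4.4]
width: 0.0124
gripper_force: 40.0
clock: 4.65
position: [0.3924, 0.3033, 0.1523]
ee_rot: [-0.001, 0.717, 0.697, -0.002]
contact_force: [1.0, 1.2, -0.3]
width: 0.0513
gripper_force: 0.0
clock: 5.15
position: [0.4982, 0.2335, 0.2749]
ee_rot: [0.002, 0.718, 0.697, 0.003]
contact_force: [-0.2, 0.3, -0.6]
width: 0.051
gripper_force: 0.0
[0.49816594 0.23353639 0.27489372]
```

View pics/w2.png

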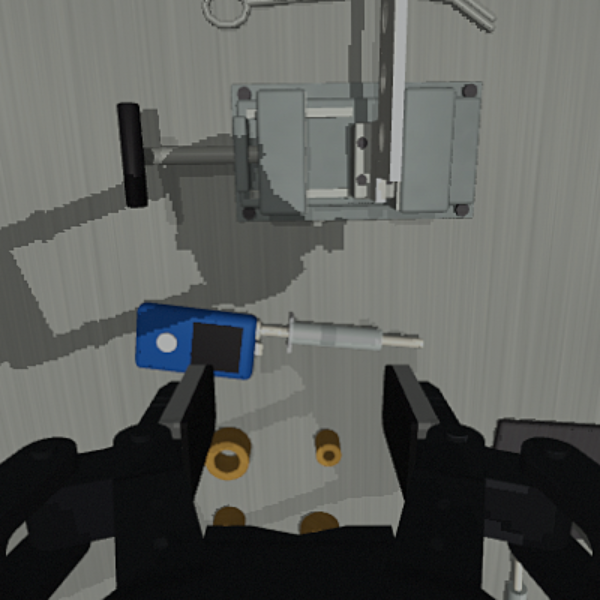

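The jaw is open about 32 mm and the bracket still stands; the plate's top strip runs from crop (396,182) to (401,0).

```bash
python3 - <<'E'
from h import *
s=np.load('s2.npy',allow_pickle=True).item()
c=lambda x,y:(120+x/1.5,y/1.5)
a,b=p2w('wrist',[c(397,182),c(400,2)],.102,s)[:,:2]
d=(b-a)/np.linalg.norm(b-a);print(a,b,np.degrees(np.arctan2(-d[0],d[1])))
g=a+d*.026;print('grip',g,'move units',(g-s['position'][:2])/.2)
q=s['ee_rot'];print('tool phi',np.degrees(2*np.arctan2(q[2],q[1])))
h=p2w('wrist',[c(130,103),c(137,206)],.072,s);print(h)
E
```

```text
[0.55771455 0.28741818] [0.55755308 0.38220548] 0.09760742280250445
grip [0.55767026 0.31341815] move units [0.29752162 0.39940876]
tool phi 88.29679464900573
[[0.39799185 0.33876862 0.072     ]
 [0.39526738 0.27588024 0.072     ]]
```

```bash
python3 -m inch '[{"claw":0.2,"travel":[0.15,0.2,0],"turn":0.002},{"claw":0.2,"travel":[0.3,0.39,-0.05],"turn":0.004},{"claw":0.2,"travel":[0.3,0.4,-0.25],"turn":0.004},{"claw":0.2,"travel":[0.3,0.4,-0.45],"turn":0.004},{"claw":0.2,"travel":[0.3,0.4,-0.62],"turn":0.004}]'; python3 -m inch '[{"claw":0.2,"travel":[0,0,-0.1],"turn":0},{"claw":0.2,"travel":[0,0,-0.2],"turn":0},{"claw":0.2,"travel":[0,0,-0.235],"turn":0},{"claw":0.2,"travel":[0,0,-0.235],"turn":0}]'; python3 - <<'E'
from h import *
w,s=grab('wrist');print(s['position'])
np.save('s3.npy',s,allow_pickle=True)
cv2.imwrite('pics/w3.png',cv2.resize(w[100:380,180:460,::-1],None,fx=2,fy=2))
E
```

```text
clock: 5.7
position: [0.5508, 0.3142, 0.1451]
ee_rot: [-0.001, 0.712, 0.702, -0.003]
contact_force: [0.7, -0.5, 0.6]
width: 0.0514
gripper_force: 0.0
clock: 6.1
position: [0.5516, 0.3137, 0.1]
ee_rot: [-0.001, 0.712, 0.702, -0.002]
contact_force: [0.1, -0.9, 0.2]
width: 0.0512
gripper_force: 0.0
[0.55161852 0.31370709 0.09999551]
```

View pics/w3.png

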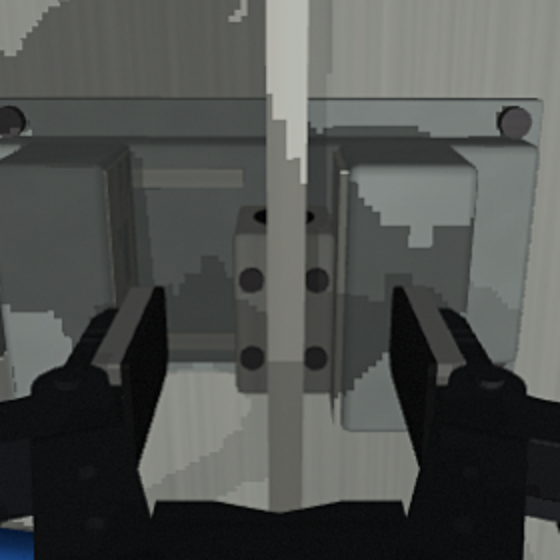

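```bash
python3 -m inch '[{"claw":-1,"travel":[0,0,0.02],"turn":0},{"claw":-1,"travel":[0,0,0.02],"turn":0},{"claw":-1,"travel":[0,0,0.02],"turn":0},{"claw":-1,"travel":[0,0,0.02],"turn":0},{"claw":-1,"travel":[0,0,0.02],"turn":0}]' 70; python3 -m inch '[{"claw":-1,"travel":[0,0,0.05],"turn":0},{"claw":-1,"travel":[0,0,0.12],"turn":0},{"claw":-1,"travel":[0,0,0.24],"turn":0},{"claw":-1,"travel":[0,0,0.4],"turn":0},{"claw":-1,"travel":[0,0,0.58],"turn":0}]';python3 -m inch '[{"claw":-1,"travel":[0,0,0.2],"turn":0},{"claw":-1,"travel":[0,0,0.4],"turn":0},{"claw":-1,"travel":[0,0,0.45],"turn":0},{"claw":-1,"travel":[-0.2,-0.2,0.45],"turn":0},{"claw":-1,"travel":[-0.3,-0.4,0.45],"turn":0}]'
```

```text
clock: 6.65
position: [0.5538, 0.3142, 0.1071]
ee_rot: [0.0, 0.712, 0.702, 0.001]
contact_force: [-2.8, -1.2, 6.1]
width: 0.0055
gripper_force: 68.7
clock: 7.15
position: [0.5531, 0.3136, 0.2224]
ee_rot: [-0.0, 0.712, 0.702, -0.001]
contact_force: [1.8, 0.1, -4.0]
width: 0.0045
gripper_force: 68.4
clock: 7.65
position: [0.4924, 0.235, 0.3101]
ee_rot: [-0.001, 0.711, 0.703, -0.001]
contact_force: [0.7, -2.0, -3.7]
width: 0.0051
gripper_force: 69.9
```

```bash
python3 -m inch '[{"claw":-1,"travel":[0,-0.15,0],"turn":-0.005},{"claw":-1,"travel":[0.0,-0.35,0],"turn":-0.012},{"claw":-1,"travel":[0.0,-0.55,0],"turn":-0.02},{"claw":-1,"travel":[0.0,-0.75,0],"turn":-0.027},{"claw":-1,"travel":[0.0,-0.85,0],"turn":-0.027}]'; python3 -m inch '[{"claw":-1,"travel":[0,0,0],"turn":0},{"claw":-1,"travel":[0.0,0,0],"turn":0}]'; python3 - <<'E'
from h import *
w,s=grab('wrist');b,_=grab('side');a,_=grab('scene');print(s['position'])
np.save('s4.npy',s,allow_pickle=True)
A=cv2.resize(w[60:300,300:600],None,fx=2,fy=2); B=cv2.resize(b[130:250,330:450],None,fx=2,fy=2)
C=np.zeros((580,800,3),np.uint8);C[:480,:600]=A
B=cv2.resize(b[145:225,370:436],None,fx=3,fy=3);C[:240,602:800]=B
B=cv2.resize(a[215:325,310:376],None,fx=3,fy=3);C[245:575,602:800]=B
cv2.imwrite('pics/w4.png',C[:,:,::-1])
E
```

```text
clock: 8.15
position: [0.493, 0.0618, 0.3105]
ee_rot: [-0.0, 0.742, 0.67, -0.002]
contact_force: [-0.3, 0.0, -3.8]
width: 0.0052
gripper_force: 69.9
clock: 8.35
position: [0.4936, 0.0648, 0.3108]
ee_rot: [-0.001, 0.742, 0.671, -0.0]
contact_force: [0.8, -0.3, -3.3]
width: 0.0051
gripper_force: 70.0
[0.4936148  0.06483802 0.31080054]
```

View pics/w4.png

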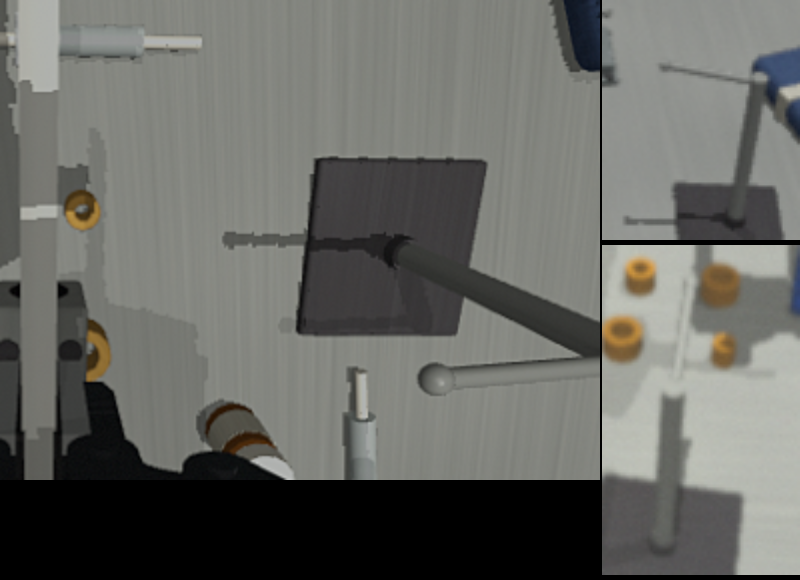

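Tip ball: wrist px (517.5,249.5), side (390.7,167.3), scene (339,226).

```bash
python3 - <<'E'
from h import *
s=np.load('s4.npy',allow_pickle=True).item()
t=p2w('wrist',[(517.5,249.5)],.212,s)[0];print(t,p2w('side',[(390.7,167.3)],.212),p2w('scene',[(339,226)],.212))
# triangulate wrist+side
from scipy.optimize import least_squares
r=least_squares(lambda P:np.r_[(w2p('wrist',P,s)[0]-(517.5,249.5)),(w2p('side',P)[0]-(390.7,167.3))*.8,(w2p('scene',P)[0]-(339,226))*.5],t);print(r.x,r.fun.round(1))
# yaw: project seat for candidate yaws, compare w. peg line point (600,243.5)
for yw in(-8,-6,-4,-2,0):
    c=np.radians(yw);P=t+[.083*np.cos(c),.083*np.sin(c),-.014];print(yw,w2p('wrist',np.array([t+(P-t)*k for k in(.3,.4,.5,.6)]),s).round(1).tolist())
print(np.degrees(np.arctan2(*(p2w('wrist',[(300+487/2,60+162/2),(300+316/2,60+159/2)],.01,s)[:,:2]@[[1,0],[0,1]]).T[::-1].dot([1,-1]))))
q=s['ee_rot'];print('phi',np.degrees(2*np.arctan2(q[2],q[1])))
# bracket plate in hand: projected column of plate strip if at tool x... y end
print(w2p('wrist',[s['position']+np.array([0,d,-.002]) for d in(.03,.1)],s))
E
```

```text
[0.63507716 0.01752093 0.212     ] [[0.63251343 0.01479665 0.212     ]] [[0.62981288 0.01641122 0.212     ]]
[0.63457419 0.01776697 0.21264366] [-0.2  0.1  0.5 -0.7  0.3  0.7]
-8 [[546.4, 248.2], [555.8, 247.8], [565.0, 247.3], [574.1, 246.9]]
-6 [[546.7, 247.1], [556.1, 246.3], [565.4, 245.6], [574.6, 244.8]]
-4 [[546.9, 246.1], [556.4, 244.9], [565.8, 243.8], [575.0, 242.7]]
-2 [[547.0, 245.0], [556.6, 243.5], [566.1, 242.1], [575.4, 240.6]]
0 [[547.2, 243.9], [556.8, 242.1], [566.3, 240.3], [575.7, 238.5]]
-6.42961174885408
phi 84.2323664839301
[[313.85818957 207.24123827]
 [292.74035431  15.32581475]]
```

```bash
python3 - <<'E'
from h import *
s=np.load('s4.npy',allow_pickle=True).item(); p=s['position']
for dz in(-.003,0,.003):
  for v in (201.5,):
    P=p2w('wrist',[(319,v)],p[2]-.105+.03+dz,s)[0];print(dz,(P-p).round(4))
# where plate column crosses in image: block edges left/right crop (0?,86)
w,s=grab('wrist')
A=cv2.resize(w[0:330,230:410],None,fx=1.8,fy=1.8)
print(s['position']);np.save('s4.npy',s,allow_pickle=True);cv2.imwrite('pics/w5.png',A[:,:,::-1])
E
```

```text
-0.003 [ 0.      0.0102 -0.078 ]
0 [ 0.0001  0.011  -0.075 ]
0.003 [ 0.0002  0.0119 -0.072 ]
[0.49392901 0.0658297  0.31134364]
```

View pics/w5.png

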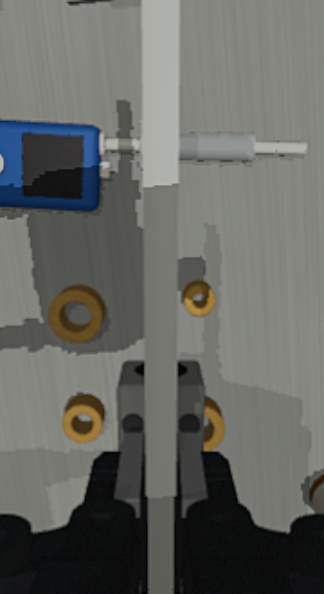

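```bash
python3 -m inch '[{"claw":-1,"travel":[0.15,-0.06,-0.1],"turn":0},{"claw":-1,"travel":[0.3,-0.12,-0.2],"turn":0},{"claw":-1,"travel":[0.45,-0.18,-0.29],"turn":0},{"claw":-1,"travel":[0.55,-0.22,-0.33],"turn":0},{"claw":-1,"travel":[0.55,-0.22,-0.33],"turn":0}]';  python3 -m inch '[{"claw":-1,"travel":[0,0,0],"turn":0},{"claw":-1,"travel":[0.0,0,0],"turn":0}]'; python3 - <<'E'
from h import *
w,s=grab('wrist');b,_=grab('side');a,_=grab('scene');print(s['position'])
np.save('s6.npy',s,allow_pickle=True)
C=np.zeros((600,800,3),np.uint8);C[:600,:400]=cv2.resize(w[60:360,280:480],None,fx=2,fy=2)
B=cv2.resize(b[120:220,340:440],None,fx=4,fy=4);C[:400,400:]=B
B=cv2.resize(a[190:240,300:400],None,fx=4,fy=4);C[400:,400:]=B
cv2.imwrite('pics/w6.png',C[:,:,::-1])
E
```

```text
clock: 9.05
position: [0.6064, 0.0206, 0.2431]
ee_rot: [-0.0, 0.741, 0.671, -0.001]
contact_force: [-0.2, 1.1, -3.4]
width: 0.0049
gripper_force: 70.0
clock: 9.25
position: [0.6036, 0.0218, 0.2462]
ee_rot: [-0.0, 0.741, 0.672, 0.0]
contact_force: [0.1, -0.3, -3.1]
width: 0.0047
gripper_force: 70.0
[0.60358174 0.02184358 0.24615604]
```

View pics/w6.png

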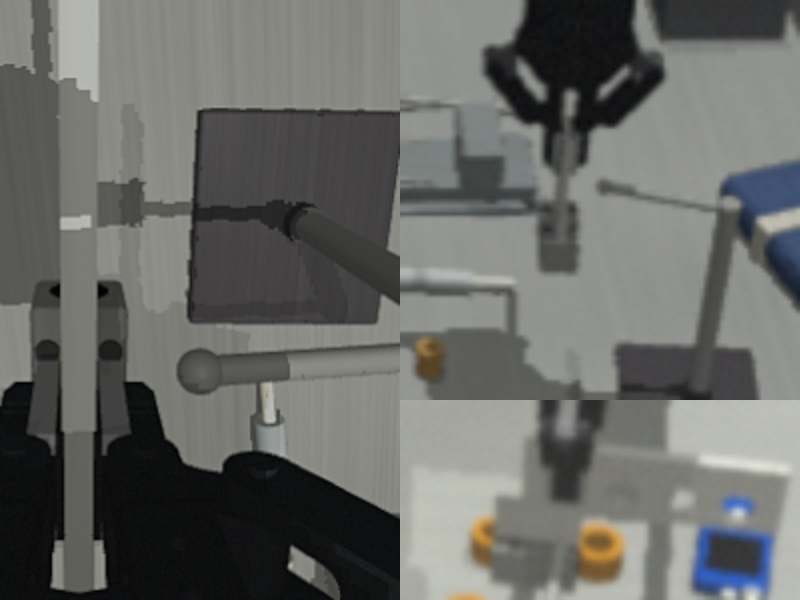

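Wrist tip px is (380.5,245); in the scene view the holes at -16 and +16 appear near (356.2,213.8) and (370.8,214.2).

```bash
python3 - <<'E'
from h import *
s=np.load('s6.npy',allow_pickle=True).item();p=s['position']
print('tip',p2w('wrist',[(380.5,245)],.2125,s),'side tip',p2w('side',[(340+202/4,120+186/4)],.2125))
c=np.radians(-6);y=np.array([-np.sin(c),np.cos(c),0])
for g in(-46,-48):
  print(g,w2p('scene',[p+y*(b-g)/1000+[0.003,0,-.033] for b in(-48,-16,16,48)]).round(1).tolist(), 'top corner far',w2p('scene',[p+y*(72-g)/1000+[0,0,-.003]]).round(1))
E
```

```text
tip [[0.63427692 0.01837727 0.2125    ]] side tip [[0.63236343 0.01789933 0.2125    ]]
-46 [[340.7, 218.5], [354.8, 220.2], [369.0, 222.0], [383.3, 223.9]] top corner far [[396.1 214.4]]
-48 [[341.6, 218.6], [355.7, 220.4], [369.9, 222.2], [384.2, 224.0]] top corner far [[397.  214.6]]
```

```bash
python3 - <<'E'
from h import *
s=np.load('s6.npy',allow_pickle=True).item();p=s['position']
c=np.radians(-6);y=np.array([-np.sin(c),np.cos(c),0]);x=np.array([np.cos(c),np.sin(c),0])
f=lambda P:((w2p('side',P)-[340,120])*4+[400,0]).round(0).tolist()
print('block bottom (obs 540,270 / 577,270)',f([p+y*-.039+x*d+[0,0,-.105] for d in(-.014,.014)]))
print('block top',f([p+y*-.039+x*d+[0,0,-.075] for d in(-.014,.014)]))
print('tcp',f([p]),'tip',f([[.6345,.0178,.2125]]))
g=lambda P:((w2p('scene',P)-[300,190])*4+[400,400]).round(0).tolist()
print('scene plate corners top/bot',g([p+y*.12+[0,0,-.003],p+y*.12+[0,0,-.049],p+[0,0,-.003],p+[0,0,-.019]]))
print('scene tip',g([[.6345,.0178,.2125]]))
print('bushes',g([[.4319,.0544,.026],[.4261,-.025,.026]]))
E
```

```text
block bottom (obs 540,270 / 577,270) [[536.0, 293.0], [574.0, 295.0]]
block top [[539.0, 262.0], [578.0, 263.0]]
tcp [[566.0, 146.0]] tip [[605.0, 186.0]]
scene plate corners top/bot [[788.0, 498.0], [775.0, 558.0], [570.0, 471.0], [568.0, 492.0]]
scene tip [[558.0, 549.0]]
bushes [[598.0, 539.0], [491.0, 527.0]]
```

The bracket stands on the 22 mm bed, so my grip is 22 mm too low and covers the hole. I'll set the bracket down standing on free counter and regrip it higher.

```bash
python3 -m inch '[{"claw":-1,"travel":[-0.12,0.12,0],"turn":0},{"claw":-1,"travel":[-0.22,0.25,0],"turn":0},{"claw":-1,"travel":[-0.22,0.34,-0.1],"turn":0},{"claw":-1,"travel":[-0.22,0.34,-0.3],"turn":0},{"claw":-1,"travel":[-0.22,0.34,-0.5],"turn":0}]';  python3 -m inch '[{"claw":-1,"travel":[0,0,-0.15],"turn":0},{"claw":-1,"travel":[0.0,0,-0.22],"turn":0},{"claw":-1,"travel":[0.0,0,-0.26],"turn":0},{"claw":-1,"travel":[0.0,0,-0.285],"turn":0},{"claw":-1,"travel":[0.0,0,-0.285],"turn":0}]'
```

```text
clock: 9.9
position: [0.5606, 0.0899, 0.1469]
ee_rot: [0.002, 0.741, 0.672, 0.002]
contact_force: [0.4, -1.1, -4.2]
width: 0.005
gripper_force: 70.0
clock: 10.4
position: [0.5605, 0.0889, 0.0893]
ee_rot: [0.0, 0.741, 0.671, 0.0]
contact_force: [-0.7, 0.1, -3.4]
width: 0.0048
gripper_force: 69.9
```

```bash
python3 -m inch '[{"claw":-1,"travel":[0,0,-0.015],"turn":0},{"claw":-1,"travel":[0.0,0,-0.025],"turn":0},{"claw":-1,"travel":[0.0,0,-0.025],"turn":0}]';  python3 -m inch '[{"claw":-1,"travel":[0,0,-0.01],"turn":0},{"claw":-1,"travel":[0.0,0,-0.01],"turn":0}]'
```

```text
clock: 10.7
position: [0.5612, 0.089, 0.0851]
ee_rot: [0.001, 0.741, 0.671, 0.001]
contact_force: [-0.3, 1.5, 0.8]
width: 0.0053
gripper_force: 70.8
clock: 10.9
position: [0.5614, 0.0892, 0.085]
ee_rot: [0.001, 0.741, 0.671, 0.002]
contact_force: [-3.0, 0.9, 14.6]
width: 0.0051
gripper_force: 72.9
```

```bash
python3 -m inch '[{"claw":-0.4,"travel":[0,0,0.01],"turn":0},{"claw":-0.4,"travel":[0.0,0,0.01],"turn":0},{"claw":-0.4,"travel":[0.0,0,0.06],"turn":0},{"claw":-0.4,"travel":[0.0,0,0.12],"turn":0},{"claw":-0.4,"travel":[0,0,0.12],"turn":0}]'; python3 - <<'E'
from h import *
s=np.load('s4.npy',allow_pickle=True).item(); p=s['position']
print('block far edge',(p2w('wrist',[(319,201.5)],p[2]-.055,s)[0]-p).round(4))
s2=np.load('s2.npy',allow_pickle=True).item();print('end',p2w('wrist',[(120+397/1.5,182/1.5)],.124,s2))
s6=np.load('s6.npy',allow_pickle=True).item();p=s6['position'];c=np.radians(-6);y=np.array([-np.sin(c),np.cos(c),0])
for g in(-46,-50,-54):
  print(g,w2p('scene',[p+y*(b-g)/1000+[0.003,0,-.013] for b in(-16,16)]+[p+y*(72-g)/1000+[0,0,.017]]).round(1).tolist())
print(get_state()['position'])
E
```

```text
clock: 11.4
position: [0.5618, 0.0889, 0.1079]
ee_rot: [0.001, 0.741, 0.671, 0.002]
contact_force: [1.0, 0.6, 0.1]
width: 0.026
gripper_force: 0.0
block far edge [ 0.0007  0.0168 -0.055 ]
end [[0.55333318 0.28850861 0.124     ]]
-46 [[355.6, 213.7], [370.0, 215.5], [397.5, 207.6]]
-50 [[357.4, 213.9], [371.8, 215.7], [399.4, 207.8]]
-54 [[359.2, 214.2], [373.6, 216.0], [401.3, 208.1]]
[0.56180636 0.08888087 0.10794105]
```

```bash
python3 -m inch '[{"claw":-0.4,"travel":[0,0,-0.015],"turn":0},{"claw":-1,"travel":[0.0,0,-0.015],"turn":0},{"claw":-1,"travel":[0.0,0,-0.015],"turn":0},{"claw":-1,"travel":[0.0,0,-0.015],"turn":0},{"claw":-1,"travel":[0,0,-0.015],"turn":0}]' 80; python3 -m inch '[{"claw":-1,"travel":[0,0,0.05],"turn":0},{"claw":-1,"travel":[0,0,0.12],"turn":0},{"claw":-1,"travel":[0,0,0.24],"turn":0},{"claw":-1,"travel":[0,0,0.45],"turn":0},{"claw":-1,"travel":[0,0,0.68],"turn":0}]';python3 -m inch '[{"claw":-1,"travel":[0,0,0.02],"turn":0},{"claw":-1,"travel":[0,0,0.02],"turn":0}]'
```

```text
clock: 11.9
position: [0.5601, 0.0888, 0.1023]
ee_rot: [-0.0, 0.741, 0.671, -0.0]
contact_force: [1.1, 1.9, -2.5]
width: 0.004
gripper_force: 81.1
clock: 12.4
position: [0.5585, 0.0888, 0.239]
ee_rot: [-0.001, 0.741, 0.671, -0.002]
contact_force: [1.3, 0.1, -4.1]
width: 0.004
gripper_force: 80.9
clock: 12.6
position: [0.5604, 0.0889, 0.2444]
ee_rot: [0.001, 0.741, 0.671, 0.001]
contact_force: [-0.1, -0.6, -4.7]
width: 0.0042
gripper_force: 81.0
```

```bash
python3 -m inch '[{"claw":-1,"travel":[0.05,-0.12,0],"turn":0},{"claw":-1,"travel":[0.12,-0.24,0],"turn":0},{"claw":-1,"travel":[0.2,-0.33,0],"turn":0},{"claw":-1,"travel":[0.2,-0.33,-0.005],"turn":0},{"claw":-1,"travel":[0.2,-0.33,-0.005],"turn":0}]';python3 -m inch '[{"claw":-1,"travel":[0,0,0],"turn":0},{"claw":-1,"travel":[0,0,0],"turn":0}]'; python3 - <<'E'
from h import *
w,s=grab('wrist');b,_=grab('side');a,_=grab('scene');print(s['position'])
np.save('s7.npy',s,allow_pickle=True)
C=np.zeros((600,800,3),np.uint8);C[:400,:300]=cv2.resize(w[150:350,300:450],None,fx=2,fy=2)
C[:400,300:]=cv2.resize(b[130:210,345:445],None,fx=5,fy=5)
C[400:,:]=cv2.resize(a[190:230,290:450],None,fx=5,fy=5)
cv2.imwrite('pics/w7.png',C[:,:,::-1])
E
```

```text
clock: 13.1
position: [0.5986, 0.0228, 0.239]
ee_rot: [-0.003, 0.742, 0.671, -0.002]
contact_force: [0.3, -0.9, -4.2]
width: 0.0038
gripper_force: 80.9
clock: 13.3
position: [0.5992, 0.0236, 0.2411]
ee_rot: [-0.001, 0.741, 0.671, -0.001]
contact_force: [0.3, 0.4, -4.3]
width: 0.004
gripper_force: 80.9
[0.59919219 0.02363028 0.24108972]
```

View pics/w7.png

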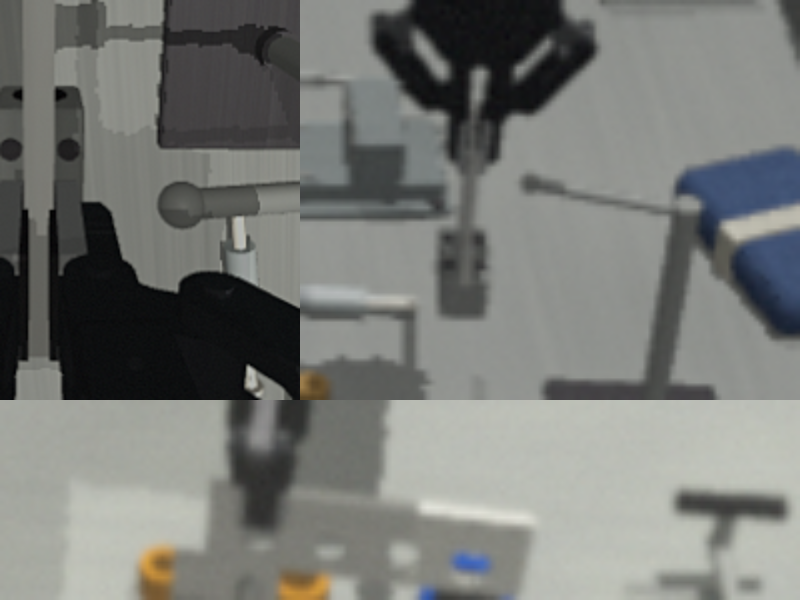

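```bash
python3 - <<'E'
from h import *
s=np.load('s7.npy',allow_pickle=True).item();p=s['position'];c=np.radians(-6);y=np.array([-np.sin(c),np.cos(c),0]);x=np.array([np.cos(c),np.sin(c),0])
g=lambda P:((w2p('scene',P)-[290,190])*5+[0,400]).round(0).tolist()
for k in(-45,-47,-49):print(k,g([p+y*(b-k)/1000+[0.003,0,-.0305] for b in(-48,-16,16,48)]+[p+y*(72-k)/1000+[0,0,-.0005]]))
f=lambda P:((w2p('side',P)-[345,130])*5+[300,0]).round(0).tolist()
print('side block bottom obs 440/486,317',f([p+y*-.04+x*d+[0,0,-.1025] for d in(-.014,.014)]),'tip obs 530,184',f([[.6345,.0178,.2125]]))
print('tip',p2w('wrist',[(300+181/2,150+205/2)],.2125,s))
E
```

```text
-45 [[255.0, 540.0], [325.0, 549.0], [396.0, 558.0], [467.0, 567.0], [530.0, 520.0]]
-47 [[260.0, 540.0], [330.0, 549.0], [400.0, 558.0], [471.0, 567.0], [535.0, 520.0]]
-49 [[264.0, 541.0], [334.0, 550.0], [405.0, 559.0], [476.0, 568.0], [539.0, 521.0]]
side block bottom obs 440/486,317 [[437.0, 319.0], [485.0, 321.0]] tip obs 530,184 [[531.0, 183.0]]
tip [[0.63387158 0.01788979 0.2125    ]]
```

```bash
python3 -m inch '[{"claw":-1,"travel":[0.03,-0.005,0.01],"turn":0},{"claw":-1,"travel":[0.08,-0.012,0.01],"turn":0},{"claw":-1,"travel":[0.13,-0.016,0.01],"turn":0},{"claw":-1,"travel":[0.18,-0.02,0.008],"turn":0},{"claw":-1,"travel":[0.23,-0.027,0.004],"turn":0}]'
```

```text
clock: 13.95
position: [0.6474, 0.0173, 0.2424]
ee_rot: [0.0, 0.741, 0.671, 0.0]
contact_force: [0.3, -1.4, -3.9]
width: 0.0044
gripper_force: 80.9
```

```bash
python3 -m inch '[{"claw":-1,"travel":[0.05,-0.005,-0.008],"turn":0},{"claw":-1,"travel":[0.1,-0.01,-0.018],"turn":0},{"claw":-1,"travel":[0.15,-0.015,-0.03],"turn":0},{"claw":-1,"travel":[0.17,-0.018,-0.035],"turn":0},{"claw":-1,"travel":[0.17,-0.018,-0.035],"turn":0}]';python3 -m inch '[{"claw":-1,"travel":[0,0,-0.01],"turn":0},{"claw":-1,"travel":[0,0,-0.02],"turn":0},{"claw":-1,"travel":[0,0,-0.02],"turn":0}]'
```

```text
clock: 14.45
position: [0.6806, 0.0137, 0.2349]
ee_rot: [-0.0, 0.741, 0.671, -0.0]
contact_force: [0.3, 0.6, -3.1]
width: 0.0039
gripper_force: 80.9
clock: 14.75
position: [0.6796, 0.014, 0.2314]
ee_rot: [-0.0, 0.741, 0.671, -0.0]
contact_force: [-0.3, 0.3, -3.5]
width: 0.0041
gripper_force: 80.9
```

```bash
python3 -m inch '[{"claw":-1,"travel":[0,0,-0.005],"turn":0},{"claw":-1,"travel":[0,0,-0.005],"turn":0}]';python3 -m inch '[{"claw":-1,"travel":[0,0,-0.005],"turn":0},{"claw":-1,"travel":[0,0,-0.005],"turn":0}]';python3 -m inch '[{"claw":-1,"travel":[0,0,-0.005],"turn":0},{"claw":-1,"travel":[0,0,-0.005],"turn":0}]'
```

```text
clock: 14.95
position: [0.68, 0.0139, 0.2307]
ee_rot: [0.0, 0.741, 0.671, 0.0]
contact_force: [0.0, 0.1, -4.2]
width: 0.0039
gripper_force: 80.9
clock: 15.15
position: [0.6802, 0.0139, 0.2297]
ee_rot: [0.0, 0.741, 0.671, 0.0]
contact_force: [0.9, 0.5, -3.6]
width: 0.0039
gripper_force: 80.9
clock: 15.35
position: [0.6803, 0.0139, 0.2293]
ee_rot: [0.0, 0.741, 0.671, 0.0]
contact_force: [-0.7, 1.0, 0.7]
width: 0.0038
gripper_force: 81.5
```

```bash
python3 -m inch '[{"claw":-0.6,"travel":[0,0,0],"turn":0},{"claw":-0.6,"travel":[0,0,0],"turn":0},{"claw":-0.5,"travel":[0,0,0.03],"turn":0},{"claw":-0.4,"travel":[0,0,0.15],"turn":0},{"claw":-0.4,"travel":[0,0,0.35],"turn":0}]'; python3 -m inch '[{"claw":-0.4,"travel":[-0.1,0,0.2],"turn":0},{"claw":-0.4,"travel":[-0.3,0,0.2],"turn":0},{"claw":-0.4,"travel":[-0.5,0,0.2],"turn":0},{"claw":0.0,"travel":[-0.7,0,0.2],"turn":0},{"claw":0.0,"travel":[-0.9,0,0.2],"turn":0}]'; python3 - <<'E'
from h import *
w,s=grab('wrist','w8.png');b,_=grab('side','b8.png');a,_=grab('scene','a8.png');print(s['position'])
np.save('s8.npy',s,allow_pickle=True)
C=np.zeros((600,800,3),np.uint8);C[:400,:400]=cv2.resize(a[180:320,270:410],(400,400))
C[:400,400:]=cv2.resize(b[140:240,345:445],None,fx=4,fy=4)
C[400:,:]=cv2.resize(w[150:350],None,fx=1,fy=1)[:, :].repeat(1,1) if False else 0
C[400:,:400]=cv2.resize(w[100:400:,80:560],(400,200))
C[400:,400:]=cv2.resize(b[270:335,330:430],(400,200))
cv2.imwrite('pics/w8c.png',C[:,:,::-1])
for n,I in(('wrist',w),('side',b)):
    m=cv2.inRange(cv2.cvtColor(I,cv2.COLOR_RGB2HSV),(8,110,60),(22,255,255));m=cv2.morphologyEx(m,cv2.MORPH_CLOSE,np.ones((7,7)))
    k,l,st,ce=cv2.connectedComponentsWithStats(m)
    for i in range(1,k):
        P=p2w(n,ce[i],.015,s)[0]
        if st[i,4]>30 and .3<P[0]<.6 and -.3<P[1]<.15:print(n,ce[i].round(1),st[i].tolist(),P.round(4))
E
```

```text
clock: 15.85
position: [0.6787, 0.014, 0.2967]
ee_rot: [-0.002, 0.741, 0.671, -0.002]
contact_force: [0.8, 0.1, -0.4]
width: 0.0255
gripper_force: 0.0
clock: 16.35
position: [0.4985, 0.0139, 0.3392]
ee_rot: [0.0, 0.741, 0.671, 0.0]
contact_force: [0.6, -0.2, 0.3]
width: 0.0427
gripper_force: 0.0
[0.49851954 0.01390419 0.33920029]
wrist [331.7 122.8] [324, 114, 17, 18, 234] [0.5195 0.0581 0.015 ]
wrist [265.8 131.6] [251, 117, 31, 30, 548] [0.4316 0.0555 0.015 ]
wrist [269.9 190.1] [259, 178, 23, 25, 430] [ 0.4259 -0.0244  0.015 ]
wrist [331.8 193.5] [319, 178, 27, 31, 536] [ 0.5111 -0.0378  0.015 ]
wrist [337.7 248.3] [331, 239, 15, 20, 244] [ 0.5123 -0.1213  0.015 ]
side [319.2 218.3] [315, 204, 10, 30, 234] [0.4286 0.0189 0.015 ]
side [347.  209.1] [345, 205, 5, 9, 42] [0.5184 0.0571 0.015 ]
side [347.  230.1] [342, 224, 11, 13, 129] [ 0.5102 -0.0368  0.015 ]
side [350.2 250.3] [347, 246, 7, 10, 52] [ 0.5121 -0.1204  0.015 ]
```

View pics/w8c.png

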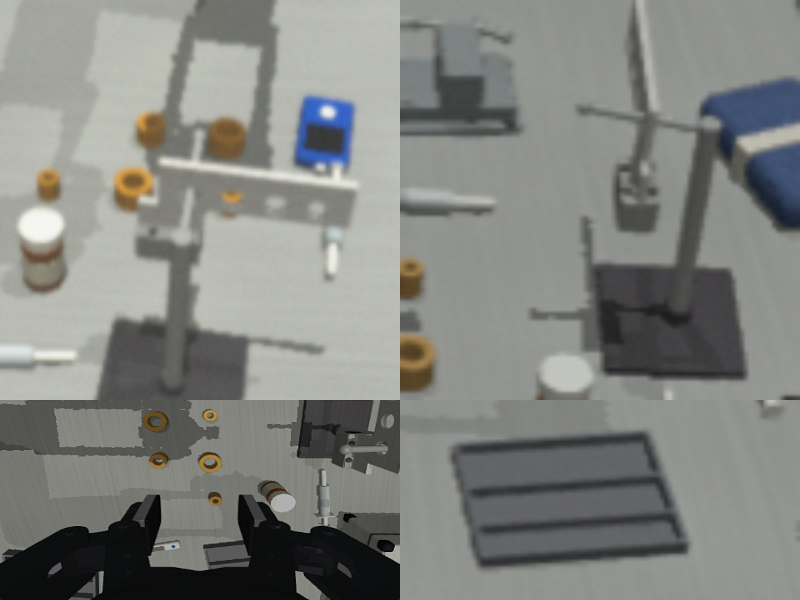

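The bracket hangs level on the peg, and the tote's wide compartment is on the +y side. Now I fit the tote and bushing outlines by code.

```bash
cat > fit.py <<'E'
from h import *
from scipy.optimize import least_squares
def fitpoly(s,cnt,model,x0):
    h=cv2.convexHull(cnt)[:,0].astype(np.float32)
    m=np.zeros((400,640),np.uint8);cv2.fillPoly(m,[h.astype(int)],1)
    c=max(cv2.findContours(m,0,cv2.CHAIN_APPROX_NONE)[0],key=len)[:,0].astype(float)
    def res(x):
        P=cv2.convexHull(w2p('wrist',model(x),s).astype(np.float32))
        return [cv2.pointPolygonTest(P,(float(u),float(v)),True) for u,v in c]
    r=least_squares(res,x0,x_scale=.01,diff_step=1e-3,loss='soft_l1'); return r.x,np.sqrt(np.mean(np.square(res(r.x))))
A=np.linspace(0,2*np.pi,40)
def cyl(d): return lambda x:np.array([[x[0]+d/2*np.cos(a),x[1]+d/2*np.sin(a),z] for z in(0,.026) for a in A])
def box(x):
    c,q=np.cos(x[2]),np.sin(x[2])
    return np.array([[x[0]+c*a-q*b,x[1]+q*a+c*b,z] for z in(0.,.016) for a in(-.069,.069) for b in(-.062,.062)])
def bushes(w,s):
    m=cv2.inRange(cv2.cvtColor(w,cv2.COLOR_RGB2HSV),(8,110,40),(22,255,255));m=cv2.morphologyEx(m,cv2.MORPH_CLOSE,np.ones((5,5)))
    out=[]
    for c in cv2.findContours(m,0,cv2.CHAIN_APPROX_NONE)[0]:
        if cv2.contourArea(c)<60: continue
        P=p2w('wrist',c[:,0].mean(0),.013,s)[0]
        if not(.28<P[0]<.6 and -.45<P[1]<.2): continue
        r=[(*fitpoly(s,c,cyl(d),P[:2]),d) for d in(.022,.030,.038)]
        x,e,d=min(r,key=lambda t:t[1]); out.append((d,x));print('bush',d,x.round(4),'err',round(e,2),c[:,0].min(0),c[:,0].max(0))
    return out
def tote(w,s,x0=(.555,-.308,.06)):
    v=w.astype(int).max(2);g=np.array([[p2w('wrist',[(0,0)],0,s)]]) if 0 else None
    m=((v<105)&((w.astype(int).max(2)-w.astype(int).min(2))<25)).astype(np.uint8)
    P=w2p('wrist',[(x0[0]+a,x0[1]+b,.01) for a,b in((-.09,-.085),(.09,-.085),(.09,.085),(-.09,.085))],s)
    k=np.zeros_like(m);cv2.fillPoly(k,[P.astype(int)],1);m&=k
    m=cv2.morphologyEx(m,cv2.MORPH_OPEN,np.ones((3,3)))
    cs=cv2.findContours(cv2.morphologyEx(m,cv2.MORPH_CLOSE,np.ones((9,9))),0,cv2.CHAIN_APPROX_NONE)[0]
    c=max(cs,key=cv2.contourArea);x,e=fitpoly(s,c,box,x0);print('tote',x.round(4),'yaw deg',round(np.degrees(x[2]),2),'err',round(e,2),cv2.contourArea(c));return x,c
E
python3 -m inch '[{"claw":0.4,"travel":[0.05,-0.23,0],"turn":0.02},{"claw":0.4,"travel":[0.1,-0.46,0],"turn":0.05},{"claw":0.4,"travel":[0.15,-0.69,0],"turn":0.052},{"claw":0.4,"travel":[0.25,-0.9,0],"turn":0.052},{"claw":0.4,"travel":[0.26,-1,0],"turn":0.052}]'
python3 -m inch '[{"claw":0.4,"travel":[0,-0.15,0],"turn":0},{"claw":0.4,"travel":[0,-0.27,0],"turn":0},{"claw":0.4,"travel":[0,-0.27,0],"turn":0},{"claw":0.4,"travel":[0,-0.27,0],"turn":0}]'
python3 - <<'E'
from fit import *
w,s=grab('wrist','w9.png');np.save('s9.npy',s,allow_pickle=True);print(s['position'])
x,c=tote(w,s)
o=w.copy();cv2.polylines(o,[cv2.convexHull(w2p('wrist',box(x),s).astype(np.int32))],True,(255,0,0),1)
cc,q=np.cos(x[2]),np.sin(x[2])
for yy in(-.058,-.03,-.026,.010,.014,.058):
    cv2.polylines(o,[w2p('wrist',[(x[0]+cc*a-q*yy,x[1]+q*a+cc*yy,.016) for a in(-.065,.065)],s).astype(np.int32)],False,(0,255,0),1)
o=cv2.resize(o[80:300,190:450],None,fx=2.6,fy=2.6);cv2.imwrite('pics/w9c.png',o[:,:,::-1])
bushes(w,s)
E
```

```text
clock: 17.0
position: [0.5552, -0.1907, 0.3379]
ee_rot: [0.001, 0.685, 0.728, -0.0]
contact_force: [-0.3, 0.3, -0.3]
width: 0.0595
gripper_force: 0.0
clock: 17.4
position: [0.5531, -0.2407, 0.3383]
ee_rot: [-0.0, 0.684, 0.729, 0.0]
contact_force: [0.2, -0.1, -1.3]
width: 0.0595
gripper_force: 0.0
[ 0.55305601 -0.24072798  0.33826404]
tote [ 0.5478 -0.2912  0.0663] yaw deg 3.8 err 5.68 9869.5
bush 0.022 [ 0.5121 -0.1201] err 0.76 [284  51] [301  70]
bush 0.038 [ 0.5108 -0.0336] err 2.47 [284   0] [307   6]
```

View pics/w9c.png

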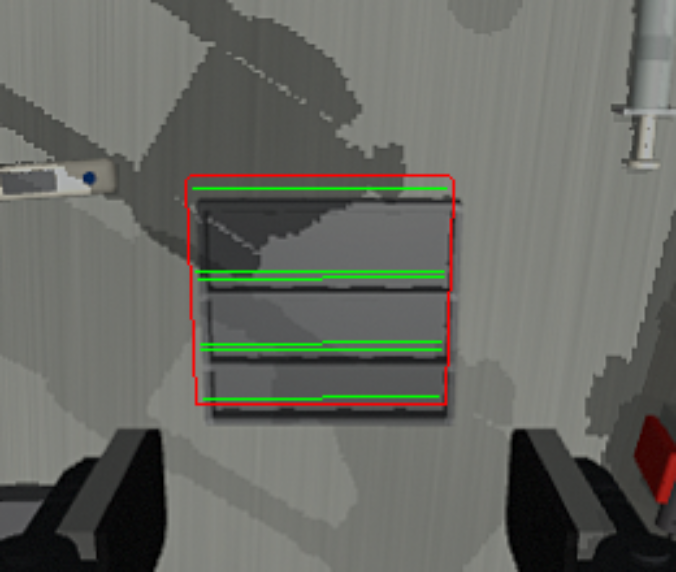

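The outline fit was biased by the arm's shadow: the rim and dividers (crop rows 199, 290, 359, 412) lie below the overlay. I read the edges from intensity profiles instead.

```bash
python3 - <<'E'
from fit import *
w=cv2.imread('pics/w9.png',0);s=np.load('s9.npy',allow_pickle=True).item()
print('cols 330-340 rows150-246',list(zip(range(150,246),w[150:246,330:340].mean(1).astype(int))))
print('row 206-212',list(zip(range(255,280),w[206:212,255:280].mean(0).astype(int))),list(zip(range(352,375),w[206:212,352:375].mean(0).astype(int))))
x=np.array([.5478,-.2912,.0663])
def rows(x):
    c,q=np.cos(x[2]),np.sin(x[2]);o=[]
    for b,z in((.062,0),(.062,.016),(.058,.016),(.014,.004),(.014,.016),(.010,.016),(-.026,.004),(-.026,.016),(-.03,.016),(-.058,.004),(-.058,.016),(-.062,.016)):
        P=w2p('wrist',[(x[0]+c*a-q*b,x[1]+q*a+c*b,z) for a in(-.065,.065)],s);o.append(np.interp(335,P[:,0],P[:,1]))
    return np.round(o,1)
for d in(0,-.01,-.015):print(d,rows(x+[0,d,0]))
E
```

```text
cols 330-340 rows150-246 [(150, np.int64(81)), (151, np.int64(83)), (152, np.int64(87)), (153, np.int64(89)), (154, np.int64(106)), (155, np.int64(109)), (156, np.int64(47)), (157, np.int64(47)), (158, np.int64(96)), (159, np.int64(113)), (160, np.int64(106)), (161, np.int64(100)), (162, np.int64(107)), (163, np.int64(108)), (164, np.int64(107)), (165, np.int64(107)), (166, np.int64(107)), (167, np.int64(107)), (168, np.int64(106)), (169, np.int64(107)), (170, np.int64(106)), (171, np.int64(106)), (172, np.int64(106)), (173, np.int64(105)), (174, np.int64(105)), (175, np.int64(105)), (176, np.int64(105)), (177, np.int64(105)), (178, np.int64(105)), (179, np.int64(104)), (180, np.int64(104)), (181, np.int64(104)), (182, np.int64(104)), (183, np.int64(104)), (184, np.int64(103)), (185, np.int64(103)), (186, np.int64(103)), (187, np.int64(104)), (188, np.int64(106)), (189, np.int64(99)), (190, np.int64(52)), (191, np.int64(24)), (192, np.int64(66)), (193, np.int64(110)), (194, np.int64(103)), (195, np.int64(100)), (196, np.int64(102)), (197, np.int64(102)), (198, np.int64(102)), (199, n
[... 1581 characters left out ...]
4(100)), (354, np.int64(100)), (355, np.int64(99)), (356, np.int64(100)), (357, np.int64(99)), (358, np.int64(97)), (359, np.int64(98)), (360, np.int64(104)), (361, np.int64(81)), (362, np.int64(38)), (363, np.int64(85)), (364, np.int64(102)), (365, np.int64(103)), (366, np.int64(124)), (367, np.int64(132)), (368, np.int64(133)), (369, np.int64(134)), (370, np.int64(134)), (371, np.int64(133)), (372, np.int64(131)), (373, np.int64(133)), (374, np.int64(133))]
0 [147.7 149.2 152.2 182.1 184.1 186.9 209.2 211.7 214.4 229.9 232.9 235.5]
-0.01 [154.9 156.6 159.5 189.  191.1 193.9 215.7 218.4 221.1 236.2 239.4 242. ]
-0.015 [158.4 160.3 163.2 192.4 194.6 197.4 219.  221.8 224.4 239.4 242.6 245.1]
```

```bash
python3 - <<'E'
from fit import *
w=255-cv2.imread('pics/w9.png',0).astype(float);s=np.load('s9.npy',allow_pickle=True).item()
obs=[]
for c0 in range(276,358,4):
    for r0,b in((190.8,.014),(218,-.026),(239,-.058)):
        r=np.arange(int(r0)-5,int(r0)+6);v=w[r,c0:c0+3].mean(1);v=np.clip(v-v.min()-70,0,None)
        if v.sum()>40: obs.append((c0+1,(v*r).sum()/v.sum(),b))
obs=np.array(obs);print(len(obs))
def P(x,a,b,z):
    c,q=np.cos(x[2]),np.sin(x[2]);return (x[0]+c*a-q*b,x[1]+q*a+c*b,z)
xo=[(268-.5,None)]
def res(x):
    o=[]
    for b in(.014,-.026,-.058):
        L=w2p('wrist',[P(x,a,b,.010) for a in(-.065,.065)],s)
        k=obs[obs[:,2]==b];o+=list(k[:,1]-np.interp(k[:,0],L[:,0],L[:,1]))
    for a,b,u,z in((-.069,-.008,267.3,.016),(.069,-.008,365.7,.016),(-.065,-.008,270.5,.010),(.065,-.008,362.2,.010)):
        o.append(3*(w2p('wrist',[P(x,a,b,z)],s)[0,0]-u))
    return np.array(o)
r=least_squares(res,[.55,-.302,.06],loss='soft_l1');x=r.x;print(x.round(4),np.degrees(x[2]),res(x).round(1))
np.save('tote.npy',x)
for n,b in(('S',-.044),('M',-.008),('L',.036)):
    print(n,[np.round(P(x,a,b,.004),4).tolist() for a in(-.036,0,.036)])
E
```

```text
16
[ 0.5529 -0.3022  0.0626] 3.5857663405010105 [-0.2 -0.1  0.1  0.1  0.1  0.  -0.3  0.1  0.1  0.1  0.1 -0.4  0.1  0.
  0.   0.  -0.  -0.5  0.7 -0.1]
S [[0.5197, -0.3484, 0.004], [0.5556, -0.3461, 0.004], [0.5915, -0.3439, 0.004]]
M [[0.5174, -0.3124, 0.004], [0.5534, -0.3102, 0.004], [0.5893, -0.3079, 0.004]]
L [[0.5147, -0.2685, 0.004], [0.5506, -0.2663, 0.004], [0.5865, -0.264, 0.004]]
```

```bash
python3 - <<'E'
from fit import *
w=cv2.imread('pics/w8.png')[:,:,::-1];bushes(w,np.load('s8.npy',allow_pickle=True).item());print(get_state()['position'])
E
```

```text
bush 0.022 [ 0.5125 -0.1213] err 0.76 [331 238] [345 258]
bush 0.038 [ 0.5111 -0.0373] err 0.76 [319 178] [345 208]
bush 0.03 [ 0.4262 -0.0244] err 0.74 [259 178] [281 202]
bush 0.038 [0.4322 0.0557] err 0.6 [251 117] [281 146]
bush 0.022 [0.5194 0.0584] err 0.58 [324 114] [340 131]
[ 0.55290902 -0.23997054  0.33845942]
```

```bash
python3 -m inch '[{"claw":0,"travel":[-0.06,0.18,-0.1],"turn":0},{"claw":0,"travel":[-0.12,0.36,-0.25],"turn":0},{"claw":0,"travel":[-0.18,0.54,-0.4],"turn":0},{"claw":0,"travel":[-0.203,0.596,-0.6],"turn":0},{"claw":0,"travel":[-0.203,0.596,-0.8],"turn":0}]' 30; python3 -m inch '[{"claw":0,"travel":[0,0,-0.2],"turn":0},{"claw":0,"travel":[0,0,-0.4],"turn":0},{"claw":0,"travel":[0,0,-0.6],"turn":0},{"claw":0,"travel":[0,0,-0.7],"turn":0},{"claw":0,"travel":[0,0,-0.72],"turn":0}]'; python3 -m inch '[{"claw":0,"travel":[0,0,0],"turn":0},{"claw":0,"travel":[0,0,0],"turn":0}]'
```

```text
clock: 17.95
position: [0.511, -0.1175, 0.1786]
ee_rot: [0.001, 0.683, 0.731, 0.001]
contact_force: [-0.3, -0.1, 0.6]
width: 0.0428
gripper_force: 0.0
clock: 18.45
position: [0.5101, -0.1191, 0.0325]
ee_rot: [-0.002, 0.684, 0.73, -0.001]
contact_force: [-0.0, -0.6, 1.2]
width: 0.0423
gripper_force: 0.0
clock: 18.65
position: [0.513, -0.1209, 0.0361]
ee_rot: [0.001, 0.684, 0.73, 0.001]
contact_force: [0.3, 0.6, 0.1]
width: 0.0427
gripper_force: 0.0
```

```bash
python3 -m inch '[{"claw":0,"travel":[0,0,-0.025],"turn":0},{"claw":-1,"travel":[0,0,-0.025],"turn":0},{"claw":-1,"travel":[0,0,-0.025],"turn":0},{"claw":-1,"travel":[0,0,-0.025],"turn":0},{"claw":-1,"travel":[0,0,-0.025],"turn":0}]' 30; python3 -m inch '[{"claw":-1,"travel":[0,0,0.1],"turn":0},{"claw":-1,"travel":[0,0,0.3],"turn":0},{"claw":-1,"travel":[0,-0.2,0.35],"turn":0},{"claw":-1,"travel":[0,-0.4,0.35],"turn":0},{"claw":-1,"travel":[0,-0.6,0.35],"turn":0}]'; python3 -m inch '[{"claw":-1,"travel":[0.01,-0.2,0],"turn":0},{"claw":-1,"travel":[0.03,-0.4,0],"turn":0},{"claw":-1,"travel":[0.035,-0.53,0],"turn":0},{"claw":-1,"travel":[0.035,-0.535,0],"turn":0},{"claw":-1,"travel":[0.035,-0.535,0],"turn":0}]'
```

```text
clock: 19.15
position: [0.5119, -0.121, 0.0304]
ee_rot: [0.0, 0.684, 0.729, 0.0]
contact_force: [-1.7, 0.8, 5.7]
width: 0.0204
gripper_force: 29.4
clock: 19.65
position: [0.5118, -0.2421, 0.1004]
ee_rot: [0.001, 0.684, 0.73, 0.0]
contact_force: [1.0, 0.5, -1.7]
width: 0.0207
gripper_force: 29.5
clock: 20.15
position: [0.518, -0.3481, 0.0989]
ee_rot: [-0.001, 0.685, 0.729, 0.0]
contact_force: [-0.2, 0.8, -0.4]
width: 0.0205
gripper_force: 29.5
```

```bash
python3 -m inch '[{"claw":-1,"travel":[0,0,-0.15],"turn":0},{"claw":-1,"travel":[0,0,-0.25],"turn":0},{"claw":-1,"travel":[0,0,-0.29],"turn":0},{"claw":-1,"travel":[0,0,-0.31],"turn":0},{"claw":-1,"travel":[0,0,-0.31],"turn":0}]'; python3 -m inch '[{"claw":-1,"travel":[0,0,-0.01],"turn":0},{"claw":-1,"travel":[0,0,-0.015],"turn":0},{"claw":-1,"travel":[0,0,-0.015],"turn":0}]'
```

```text
clock: 20.65
position: [0.5187, -0.3471, 0.0377]
ee_rot: [-0.0, 0.684, 0.73, 0.0]
contact_force: [0.3, -0.2, -0.7]
width: 0.0207
gripper_force: 29.5
clock: 20.95
position: [0.5188, -0.348, 0.0351]
ee_rot: [0.0, 0.684, 0.729, 0.0]
contact_force: [0.3, 0.8, -0.9]
width: 0.0204
gripper_force: 29.5
```

```bash
python3 -m inch '[{"claw":-1,"travel":[0,0,-0.005],"turn":0},{"claw":-0.2,"travel":[0,0,-0.005],"turn":0},{"claw":-0.2,"travel":[0,0,-0.005],"turn":0},{"claw":-0.2,"travel":[0,0,0.1],"turn":0},{"claw":0,"travel":[0,0,0.3],"turn":0}]'; python3 -m inch '[{"claw":0,"travel":[0,0.15,0.2],"turn":0},{"claw":0,"travel":[0,0.35,0.4],"turn":0},{"claw":0,"travel":[0,0.55,0.6],"turn":0},{"claw":0,"travel":[0,0.75,0.8],"turn":0},{"claw":0,"travel":[0,1,0.9],"turn":0}]';python3 -m inch '[{"claw":0,"travel":[0,0.25,0],"turn":0},{"claw":0,"travel":[0,0.5,0],"turn":0},{"claw":0,"travel":[0,0.75,0],"turn":0},{"claw":0,"travel":[0,1,0],"turn":0},{"claw":0,"travel":[0,1,0],"turn":0}]'; python3 - <<'E'
from fit import *
w,s=grab('wrist','w10.png');bushes(w,s);print(s['position'],s['width'])
E
```

```text
clock: 21.45
position: [0.5166, -0.3464, 0.0921]
ee_rot: [-0.004, 0.684, 0.729, -0.0]
contact_force: [0.2, -0.9, 0.6]
width: 0.0423
gripper_force: 0.0
clock: 21.95
position: [0.5193, -0.1674, 0.267]
ee_rot: [0.002, 0.685, 0.729, 0.001]
contact_force: [0.8, 0.5, -0.1]
width: 0.0428
gripper_force: 0.0
clock: 22.45
position: [0.5177, 0.0382, 0.2644]
ee_rot: [-0.001, 0.682, 0.732, 0.001]
contact_force: [-0.4, -1.1, 0.0]
width: 0.0427
gripper_force: 0.0
bush 0.038 [ 0.5111 -0.0379] err 0.8 [294 213] [325 248]
bush 0.03 [ 0.4255 -0.0247] err 0.82 [224 201] [252 230]
bush 0.022 [0.5193 0.058 ] err 0.76 [313 141] [331 162]
bush 0.038 [0.4318 0.0554] err 0.68 [225 131] [262 166]
[0.51773153 0.03821022 0.26437208] 0.04274047356911685
```

```bash
python3 -m inch '[{"claw":0,"travel":[0.005,0.05,-0.1],"turn":0},{"claw":0,"travel":[0.006,0.095,-0.25],"turn":0},{"claw":0,"travel":[0.006,0.095,-0.5],"turn":0},{"claw":0,"travel":[0.006,0.095,-0.75],"turn":0},{"claw":0,"travel":[0.006,0.095,-0.9],"turn":0}]'; python3 -m inch '[{"claw":0,"travel":[0,0,-0.15],"turn":0},{"claw":0,"travel":[0,0,-0.2],"turn":0},{"claw":0,"travel":[0,0,-0.2],"turn":0},{"claw":0,"travel":[0,0,-0.2],"turn":0}]'
```

```text
clock: 23.0
position: [0.5178, 0.0499, 0.0809]
ee_rot: [-0.001, 0.685, 0.729, -0.002]
contact_force: [0.0, -0.7, -0.6]
width: 0.0429
gripper_force: 0.0
clock: 23.4
position: [0.5209, 0.0507, 0.0452]
ee_rot: [0.001, 0.684, 0.729, 0.001]
contact_force: [1.0, 0.3, -0.0]
width: 0.0426
gripper_force: 0.0
```

```bash
python3 -m inch '[{"claw":0,"travel":[-0.008,0.037,0],"turn":0},{"claw":0,"travel":[-0.008,0.037,-0.073],"turn":0},{"claw":0,"travel":[-0.008,0.037,-0.073],"turn":0}]';python3 -m inch '[{"claw":-1,"travel":[0,0,0],"turn":0},{"claw":-1,"travel":[0,0,0],"turn":0},{"claw":-1,"travel":[0,0,0],"turn":0},{"claw":-1,"travel":[0,0,0],"turn":0}]' 30; python3 -m inch '[{"claw":-1,"travel":[0,0,0.1],"turn":0},{"claw":-1,"travel":[0,0,0.35],"turn":0},{"claw":-1,"travel":[0,-0.25,0.35],"turn":0},{"claw":-1,"travel":[0,-0.5,0.35],"turn":0},{"claw":-1,"travel":[0,-0.75,0.35],"turn":0}]';python3 -m inch '[{"claw":-1,"travel":[0,-0.25,0],"turn":0},{"claw":-1,"travel":[0,-0.5,0],"turn":0},{"claw":-1,"travel":[0.1,-0.72,0],"turn":0},{"claw":-1,"travel":[0.2,-0.94,0],"turn":0},{"claw":-1,"travel":[0.35,-1,0],"turn":0}]';python3 -m inch '[{"claw":-1,"travel":[0,-0.1,0],"turn":0},{"claw":-1,"travel":[0,-0.25,0],"turn":0},{"claw":-1,"travel":[0,-0.25,0],"turn":0},{"claw":-1,"travel":[0,-0.25,0],"turn":0}]'
```

```text
clock: 23.7
position: [0.5179, 0.0592, 0.0299]
ee_rot: [-0.0, 0.684, 0.73, 0.0]
contact_force: [0.6, 0.0, 0.3]
width: 0.0429
gripper_force: 0.0
clock: 24.1
position: [0.5189, 0.0589, 0.0307]
ee_rot: [0.001, 0.684, 0.729, 0.001]
contact_force: [-1.5, 0.4, 6.8]
width: 0.0207
gripper_force: 29.5
clock: 24.6
position: [0.5184, -0.0926, 0.1004]
ee_rot: [0.001, 0.683, 0.73, 0.0]
contact_force: [0.5, -0.3, -1.3]
width: 0.0204
gripper_force: 29.6
clock: 25.1
position: [0.5878, -0.2969, 0.0997]
ee_rot: [0.001, 0.686, 0.728, -0.001]
contact_force: [0.6, 1.1, -0.6]
width: 0.0206
gripper_force: 29.6
clock: 25.5
position: [0.5873, -0.3414, 0.0991]
ee_rot: [-0.001, 0.685, 0.729, 0.0]
contact_force: [0.2, -0.1, -1.7]
width: 0.0204
gripper_force: 29.6
```

```bash
python3 -m inch '[{"claw":-1,"travel":[0,-0.008,-0.15],"turn":0},{"claw":-1,"travel":[0,-0.008,-0.25],"turn":0},{"claw":-1,"travel":[0,-0.008,-0.29],"turn":0},{"claw":-1,"travel":[0,-0.008,-0.32],"turn":0},{"claw":-1,"travel":[0,-0.008,-0.325],"turn":0}]'; python3 -m inch '[{"claw":-1,"travel":[0,0,0],"turn":0},{"claw":-1,"travel":[0,0,0],"turn":0}]'
```

```text
clock: 26.0
position: [0.5884, -0.3425, 0.035]
ee_rot: [0.0, 0.684, 0.73, 0.0]
contact_force: [-0.0, 0.2, -0.7]
width: 0.0203
gripper_force: 29.7
clock: 26.2
position: [0.5887, -0.3432, 0.0355]
ee_rot: [0.001, 0.684, 0.729, 0.0]
contact_force: [0.8, 0.5, 0.0]
width: 0.0204
gripper_force: 29.7
```

```bash
python3 -m inch '[{"claw":-1,"travel":[0,0,-0.005],"turn":0},{"claw":-0.2,"travel":[0,0,-0.005],"turn":0},{"claw":-0.2,"travel":[0,0,-0.005],"turn":0},{"claw":-0.2,"travel":[0,0,0.1],"turn":0},{"claw":0,"travel":[0,0,0.3],"turn":0}]'; python3 -m inch '[{"claw":0.3,"travel":[-0.1,0.2,0.2],"turn":0},{"claw":0.3,"travel":[-0.2,0.4,0.35],"turn":0},{"claw":0.3,"travel":[-0.3,0.6,0.5],"turn":0},{"claw":0.3,"travel":[-0.4,0.8,0.6],"turn":0},{"claw":0.3,"travel":[-0.5,1,0.6],"turn":0}]';python3 -m inch '[{"claw":0.3,"travel":[-0.1,0.25,0],"turn":0},{"claw":0.3,"travel":[-0.2,0.5,0],"turn":0},{"claw":0.3,"travel":[-0.3,0.75,0],"turn":0},{"claw":0.3,"travel":[-0.3,0.75,0],"turn":0},{"claw":0.3,"travel":[-0.3,0.75,0],"turn":0}]'; python3 - <<'E'
from fit import *
w,s=grab('wrist','w11.png');b=bushes(w,s);print(s['position'],s['width'])
for d,x in b: print(d,((x-s['position'][:2])/.2).round(3))
E
```

```text
clock: 26.7
position: [0.586, -0.3414, 0.0915]
ee_rot: [-0.004, 0.684, 0.729, -0.0]
contact_force: [0.8, 0.6, -0.3]
width: 0.0428
gripper_force: 0.0
clock: 27.2
position: [0.4934, -0.1513, 0.2162]
ee_rot: [0.003, 0.684, 0.729, 0.001]
contact_force: [0.2, -0.1, -0.7]
width: 0.0553
gripper_force: 0.0
clock: 27.7
position: [0.4318, -0.0003, 0.2137]
ee_rot: [0.0, 0.683, 0.731, 0.0]
contact_force: [0.5, 0.2, 0.7]
width: 0.0556
gripper_force: 0.0
bush 0.038 [ 0.5116 -0.0375] err 0.76 [375 197] [415 238]
bush 0.03 [ 0.4263 -0.0247] err 0.8 [298 183] [327 217]
bush 0.038 [0.4321 0.0555] err 0.49 [304  99] [344 141]
[ 4.31820003e-01 -3.44906331e-04  2.13667904e-01] 0.05560482537858781
0.038 [ 0.399 -0.186]
0.03 [-0.028 -0.122]
0.038 [0.001 0.279]
```

M at (-0.028,-0.122) units away; descend from 0.2137 to about 0.031.

```bash
python3 -m inch '[{"claw":0.3,"travel":[-0.028,-0.122,-0.1],"turn":0},{"claw":0.3,"travel":[-0.028,-0.122,-0.3],"turn":0},{"claw":0.3,"travel":[-0.028,-0.122,-0.55],"turn":0},{"claw":0.3,"travel":[-0.028,-0.122,-0.75],"turn":0},{"claw":0.3,"travel":[-0.028,-0.122,-0.85],"turn":0}]'; python3 -m inch '[{"claw":0.3,"travel":[0,0,-0.03],"turn":0},{"claw":0.3,"travel":[0,0,-0.03],"turn":0},{"claw":0.3,"travel":[0,0,-0.03],"turn":0}]'
```

```text
clock: 28.25
position: [0.4261, -0.0277, 0.0402]
ee_rot: [-0.002, 0.685, 0.729, -0.001]
contact_force: [-0.6, 0.2, 0.6]
width: 0.0554
gripper_force: 0.0
clock: 28.55
position: [0.4285, -0.027, 0.0381]
ee_rot: [0.001, 0.684, 0.729, 0.001]
contact_force: [0.1, -0.5, -0.8]
width: 0.0557
gripper_force: 0.0
```

```bash
python3 -m inch '[{"claw":0.3,"travel":[-0.01,0.012,-0.037],"turn":0},{"claw":0.3,"travel":[-0.01,0.012,-0.037],"turn":0},{"claw":-1,"travel":[-0.01,0.012,-0.037],"turn":0},{"claw":-1,"travel":[-0.01,0.012,-0.037],"turn":0},{"claw":-1,"travel":[-0.01,0.012,-0.037],"turn":0}]' 35;python3 -m inch '[{"claw":-1,"travel":[0,0,0],"turn":0},{"claw":-1,"travel":[0,0,0],"turn":0}]'; python3 -m inch '[{"claw":-1,"travel":[0,0,0.1],"turn":0},{"claw":-1,"travel":[0,0,0.35],"turn":0},{"claw":-1,"travel":[0.1,-0.22,0.35],"turn":0},{"claw":-1,"travel":[0.2,-0.44,0.35],"turn":0},{"claw":-1,"travel":[0.3,-0.66,0.35],"turn":0}]';python3 -m inch '[{"claw":-1,"travel":[0.1,-0.22,0],"turn":0},{"claw":-1,"travel":[0.2,-0.44,0],"turn":0},{"claw":-1,"travel":[0.3,-0.66,0],"turn":0},{"claw":-1,"travel":[0.33,-0.76,0],"turn":0},{"claw":-1,"travel":[0.33,-0.76,0],"turn":0}]'
```

```text
clock: 29.05
position: [0.4254, -0.0236, 0.0306]
ee_rot: [0.001, 0.684, 0.729, 0.0]
contact_force: [-0.3, 1.0, 5.2]
width: 0.0285
gripper_force: 34.2
clock: 29.25
position: [0.4254, -0.0236, 0.0306]
ee_rot: [0.001, 0.684, 0.729, 0.0]
contact_force: [-1.0, 0.2, 5.6]
width: 0.0284
gripper_force: 34.3
clock: 29.75
position: [0.4856, -0.1568, 0.1007]
ee_rot: [0.001, 0.684, 0.73, 0.0]
contact_force: [1.0, 1.2, -1.7]
width: 0.0284
gripper_force: 35.2
clock: 30.25
position: [0.552, -0.3113, 0.0992]
ee_rot: [0.001, 0.685, 0.728, -0.0]
contact_force: [0.3, 0.7, -0.7]
width: 0.0287
gripper_force: 35.2
```

```bash
python3 -m inch '[{"claw":-1,"travel":[0,0.005,-0.12],"turn":0},{"claw":-1,"travel":[0,0.005,-0.2],"turn":0},{"claw":-1,"travel":[0,0.005,-0.21],"turn":0},{"claw":-1,"travel":[0,0.005,-0.21],"turn":0}]'
```

```text
clock: 30.65
position: [0.5503, -0.3053, 0.0575]
ee_rot: [-0.001, 0.684, 0.73, -0.0]
contact_force: [0.2, 0.1, -0.9]
width: 0.0282
gripper_force: 35.2
```

```bash
python3 -m inch '[{"claw":-1,"travel":[0,0,0],"turn":0},{"claw":-1,"travel":[0,0,0],"turn":0}]'
```

```text
clock: 30.85
position: [0.5516, -0.3067, 0.0591]
ee_rot: [0.001, 0.684, 0.729, 0.0]
contact_force: [-0.6, -0.7, -1.1]
width: 0.0285
gripper_force: 35.2
```

```bash
python3 -m inch '[{"claw":-1,"travel":[0,-0.011,-0.05],"turn":0},{"claw":-1,"travel":[0,-0.011,-0.1],"turn":0},{"claw":-1,"travel":[0,-0.011,-0.118],"turn":0},{"claw":-1,"travel":[0,-0.011,-0.122],"turn":0},{"claw":-1,"travel":[0,-0.011,-0.122],"turn":0}]'
```

```text
clock: 31.35
position: [0.5504, -0.3086, 0.0346]
ee_rot: [-0.0, 0.684, 0.729, -0.0]
contact_force: [-2.8, 2.7, 9.9]
width: 0.0284
gripper_force: 36.2
```

```bash
python3 -m inch '[{"claw":-0.05,"travel":[0,0,0],"turn":0},{"claw":-0.05,"travel":[0,0,0],"turn":0},{"claw":-0.05,"travel":[0,0,0],"turn":0},{"claw":-0.05,"travel":[0,0,0.1],"turn":0},{"claw":0.2,"travel":[0,0,0.3],"turn":0}]'; python3 -m inch '[{"claw":0.6,"travel":[0,0.2,0.2],"turn":0},{"claw":0.6,"travel":[0,0.4,0.35],"turn":0},{"claw":0.6,"travel":[-0.1,0.6,0.5],"turn":0},{"claw":0.6,"travel":[-0.15,0.8,0.6],"turn":0},{"claw":0.6,"travel":[-0.2,1,0.6],"turn":0}]';python3 -m inch '[{"claw":0.6,"travel":[0,0.25,0],"turn":0},{"claw":0.6,"travel":[0,0.5,0],"turn":0},{"claw":0.6,"travel":[0,0.5,0],"turn":0},{"claw":0.6,"travel":[0,0.5,0],"turn":0}]'; python3 - <<'E'
from fit import *
w,s=grab('wrist','w12.png');b=bushes(w,s);print(s['position'],s['width'])
for d,x in b: print(d,((x-s['position'][:2])/.2).round(3))
E
```

```text
clock: 31.85
position: [0.5487, -0.3073, 0.0903]
ee_rot: [-0.004, 0.684, 0.729, -0.001]
contact_force: [0.6, -0.2, 0.6]
width: 0.0511
gripper_force: 0.0
clock: 32.35
position: [0.5122, -0.1082, 0.2165]
ee_rot: [0.003, 0.684, 0.729, 0.001]
contact_force: [1.2, 0.3, 0.5]
width: 0.0685
gripper_force: 0.0
clock: 32.75
position: [0.5109, -0.0079, 0.2134]
ee_rot: [0.0, 0.683, 0.73, -0.0]
contact_force: [-0.5, -0.6, 0.1]
width: 0.068
gripper_force: 0.0
bush 0.038 [ 0.5109 -0.0375] err 0.76 [299 185] [336 226]
bush 0.038 [0.4317 0.0557] err 0.55 [217  84] [262 126]
[ 0.51086756 -0.00790998  0.21340073] 0.06797769151311878
0.038 [ 0.    -0.148]
0.038 [-0.396  0.318]
```

```bash
python3 -m inch '[{"claw":0.6,"travel":[0,-0.14,-0.1],"turn":0},{"claw":0.6,"travel":[0,-0.14,-0.3],"turn":0},{"claw":0.6,"travel":[0,-0.14,-0.55],"turn":0},{"claw":0.6,"travel":[0,-0.14,-0.75],"turn":0},{"claw":0.6,"travel":[0,-0.14,-0.85],"turn":0}]'; python3 -m inch '[{"claw":0.6,"travel":[0,0,-0.03],"turn":0},{"claw":0.6,"travel":[0,0,-0.03],"turn":0},{"claw":0.6,"travel":[0,0,-0.03],"turn":0}]'
```

```text
clock: 33.3
position: [0.5087, -0.0386, 0.04]
ee_rot: [-0.002, 0.685, 0.728, -0.002]
contact_force: [-0.4, 0.4, 0.3]
width: 0.0683
gripper_force: 0.0
clock: 33.6
position: [0.5122, -0.0379, 0.0385]
ee_rot: [0.001, 0.685, 0.729, 0.001]
contact_force: [0.1, -0.4, 0.2]
width: 0.0681
gripper_force: 0.0
```

```bash
python3 -m inch '[{"claw":0.6,"travel":[0,0,-0.037],"turn":0},{"claw":0.6,"travel":[0,0,-0.037],"turn":0},{"claw":-1,"travel":[0,0,-0.037],"turn":0},{"claw":-1,"travel":[0,0,-0.037],"turn":0},{"claw":-1,"travel":[0,0,-0.037],"turn":0}]' 40;python3 -m inch '[{"claw":-1,"travel":[0,0,0],"turn":0},{"claw":-1,"travel":[0,0,0],"turn":0}]'; python3 -m inch '[{"claw":-1,"travel":[0,0,0.1],"turn":0},{"claw":-1,"travel":[0,0,0.35],"turn":0},{"claw":-1,"travel":[0,-0.22,0.35],"turn":0},{"claw":-1,"travel":[0.05,-0.44,0.35],"turn":0},{"claw":-1,"travel":[0.05,-0.66,0.35],"turn":0}]';python3 -m inch '[{"claw":-1,"travel":[0,-0.22,0],"turn":0},{"claw":-1,"travel":[0.1,-0.44,0],"turn":0},{"claw":-1,"travel":[0.25,-0.47,0],"turn":0},{"claw":-1,"travel":[0.32,-0.47,0],"turn":0},{"claw":-1,"travel":[0.32,-0.47,0],"turn":0}]';python3 -m inch '[{"claw":-1,"travel":[0,0,0],"turn":0},{"claw":-1,"travel":[0,0,0],"turn":0}]'
```

```text
clock: 34.1
position: [0.5113, -0.0368, 0.0308]
ee_rot: [0.0, 0.684, 0.729, 0.0]
contact_force: [-0.5, -0.2, 3.7]
width: 0.0362
gripper_force: 39.6
clock: 34.3
position: [0.5113, -0.0368, 0.0308]
ee_rot: [0.0, 0.684, 0.729, 0.0]
contact_force: [-0.8, 0.4, 6.9]
width: 0.0367
gripper_force: 39.7
clock: 34.8
position: [0.5223, -0.1702, 0.1007]
ee_rot: [0.001, 0.684, 0.73, 0.001]
contact_force: [-0.4, -0.4, -0.7]
width: 0.0361
gripper_force: 40.7
clock: 35.3
position: [0.5865, -0.2635, 0.0993]
ee_rot: [0.0, 0.684, 0.729, 0.0]
contact_force: [0.1, -0.3, -1.4]
width: 0.0364
gripper_force: 40.7
clock: 35.5
position: [0.5836, -0.262, 0.0997]
ee_rot: [-0.001, 0.684, 0.73, -0.0]
contact_force: [0.1, -0.7, -0.7]
width: 0.036
gripper_force: 40.7
```

```bash
python3 -m inch '[{"claw":-1,"travel":[0,-0.006,-0.15],"turn":0},{"claw":-1,"travel":[0,-0.006,-0.25],"turn":0},{"claw":-1,"travel":[0,-0.006,-0.29],"turn":0},{"claw":-1,"travel":[0,-0.006,-0.31],"turn":0},{"claw":-1,"travel":[0,-0.006,-0.322],"turn":0}]'; python3 -m inch '[{"claw":-1,"travel":[0,0,0],"turn":0},{"claw":-1,"travel":[0,0,-0.003],"turn":0}]'
```

```text
clock: 36.0
position: [0.5851, -0.2641, 0.0362]
ee_rot: [0.0, 0.684, 0.729, 0.0]
contact_force: [1.2, 0.9, -1.2]
width: 0.0362
gripper_force: 40.7
clock: 36.2
position: [0.5856, -0.2644, 0.0361]
ee_rot: [0.001, 0.684, 0.729, 0.0]
contact_force: [0.8, -0.7, -1.3]
width: 0.0364
gripper_force: 40.7
```

```bash
python3 -m inch '[{"claw":-1,"travel":[0,0,-0.006],"turn":0},{"claw":0.15,"travel":[0,0,-0.006],"turn":0},{"claw":0.15,"travel":[0,0,-0.006],"turn":0},{"claw":0.15,"travel":[0,0,0.1],"turn":0},{"claw":0.2,"travel":[0,0,0.3],"turn":0}]'; python3 -m inch '[{"claw":0.6,"travel":[-0.1,0.2,0.2],"turn":0},{"claw":0.6,"travel":[-0.2,0.4,0.35],"turn":0},{"claw":0.6,"travel":[-0.3,0.6,0.5],"turn":0},{"claw":0.6,"travel":[-0.4,0.8,0.6],"turn":0},{"claw":0.6,"travel":[-0.5,1,0.6],"turn":0}]';python3 -m inch '[{"claw":0.6,"travel":[-0.1,0.22,0],"turn":0},{"claw":0.6,"travel":[-0.2,0.44,0],"turn":0},{"claw":0.6,"travel":[-0.27,0.66,0],"turn":0},{"claw":0.6,"travel":[-0.27,0.75,0],"turn":0},{"claw":0.6,"travel":[-0.27,0.75,0],"turn":0}]'; python3 - <<'E'
from fit import *
w,s=grab('wrist','w13.png');b=bushes(w,s);print(s['position'],s['width'])
for d,x in b: print(d,((x-s['position'][:2])/.2).round(3))
E
```

```text
clock: 36.7
position: [0.5828, -0.2628, 0.0927]
ee_rot: [-0.004, 0.684, 0.729, -0.001]
contact_force: [0.6, -0.4, 0.2]
width: 0.0514
gripper_force: 0.0
clock: 37.2
position: [0.4904, -0.0722, 0.217]
ee_rot: [0.003, 0.685, 0.729, 0.002]
contact_force: [1.0, 0.8, 0.4]
width: 0.068
gripper_force: 0.0
clock: 37.7
position: [0.4347, 0.0794, 0.2144]
ee_rot: [0.0, 0.683, 0.731, 0.001]
contact_force: [-0.8, -0.8, 0.4]
width: 0.0683
gripper_force: 0.0
bush 0.038 [0.4322 0.055 ] err 0.73 [297 180] [334 221]
[0.43468438 0.07938731 0.21443861] 0.06832893337471341
0.038 [-0.013 -0.122]
```

```bash
python3 -m inch '[{"claw":0.6,"travel":[-0.012,-0.11,-0.1],"turn":0},{"claw":0.6,"travel":[-0.012,-0.11,-0.3],"turn":0},{"claw":0.6,"travel":[-0.012,-0.11,-0.55],"turn":0},{"claw":0.6,"travel":[-0.012,-0.11,-0.75],"turn":0},{"claw":0.6,"travel":[-0.012,-0.11,-0.85],"turn":0}]'; python3 -m inch '[{"claw":0.6,"travel":[0,0,-0.03],"turn":0},{"claw":0.6,"travel":[0,0,-0.03],"turn":0},{"claw":0.6,"travel":[0,0,-0.03],"turn":0}]'
```

```text
clock: 38.25
position: [0.4312, 0.0538, 0.0411]
ee_rot: [-0.002, 0.685, 0.729, -0.002]
contact_force: [0.5, -0.3, -0.7]
width: 0.0684
gripper_force: 0.0
clock: 38.55
position: [0.4343, 0.0547, 0.0389]
ee_rot: [0.001, 0.684, 0.729, 0.001]
contact_force: [-0.7, -0.1, -0.8]
width: 0.0684
gripper_force: 0.0
```

```bash
python3 -m inch '[{"claw":0.6,"travel":[-0.008,0,-0.038],"turn":0},{"claw":0.6,"travel":[-0.008,0,-0.038],"turn":0},{"claw":-1,"travel":[-0.008,0,-0.038],"turn":0},{"claw":-1,"travel":[-0.008,0,-0.038],"turn":0},{"claw":-1,"travel":[-0.008,0,-0.038],"turn":0}]' 40;python3 -m inch '[{"claw":-1,"travel":[0,0,0],"turn":0},{"claw":-1,"travel":[0,0,0],"turn":0}]'; python3 -m inch '[{"claw":-1,"travel":[0,0,0.1],"turn":0},{"claw":-1,"travel":[0,0,0.35],"turn":0},{"claw":-1,"travel":[0.05,-0.22,0.35],"turn":0},{"claw":-1,"travel":[0.1,-0.44,0.35],"turn":0},{"claw":-1,"travel":[0.15,-0.66,0.35],"turn":0}]';python3 -m inch '[{"claw":-1,"travel":[0.1,-0.22,0],"turn":0},{"claw":-1,"travel":[0.15,-0.44,0],"turn":0},{"claw":-1,"travel":[0.2,-0.66,0],"turn":0},{"claw":-1,"travel":[0.25,-0.88,0],"turn":0},{"claw":-1,"travel":[0.26,-0.95,0],"turn":0}]';python3 -m inch '[{"claw":-1,"travel":[0,0,0],"turn":0},{"claw":-1,"travel":[0,0,0],"turn":0},{"claw":-1,"travel":[0,0,0],"turn":0}]'
```

```text
clock: 39.05
position: [0.4317, 0.0553, 0.031]
ee_rot: [0.0, 0.684, 0.729, 0.0]
contact_force: [-1.2, 0.1, 5.2]
width: 0.0364
gripper_force: 39.4
clock: 39.25
position: [0.4318, 0.0553, 0.031]
ee_rot: [0.0, 0.684, 0.729, 0.0]
contact_force: [-0.4, 0.0, 5.9]
width: 0.036
gripper_force: 39.4
clock: 39.75
position: [0.4616, -0.0778, 0.1009]
ee_rot: [0.001, 0.684, 0.73, 0.0]
contact_force: [0.8, -0.1, -1.3]
width: 0.0363
gripper_force: 41.0
clock: 40.25
position: [0.5149, -0.2718, 0.1002]
ee_rot: [0.002, 0.685, 0.728, -0.0]
contact_force: [0.6, -0.2, -1.7]
width: 0.0361
gripper_force: 40.9
clock: 40.55
position: [0.5125, -0.2648, 0.1]
ee_rot: [-0.001, 0.684, 0.73, 0.0]
contact_force: [-0.0, -1.1, -1.1]
width: 0.0363
gripper_force: 40.9
```

```bash
python3 -m inch '[{"claw":-1,"travel":[0,-0.015,-0.15],"turn":0},{"claw":-1,"travel":[0,-0.015,-0.2],"turn":0},{"claw":-1,"travel":[0,-0.015,-0.2],"turn":0},{"claw":-1,"travel":[0,-0.015,-0.2],"turn":0},{"claw":-1,"travel":[0,-0.015,-0.2],"turn":0}]'
```

```text
clock: 41.05
position: [0.514, -0.2697, 0.0613]
ee_rot: [0.001, 0.684, 0.73, 0.0]
contact_force: [0.8, 1.0, -1.3]
width: 0.0361
gripper_force: 40.9
```

```bash
python3 -m inch '[{"claw":-1,"travel":[0,0.005,-0.07],"turn":0},{"claw":-1,"travel":[0,0.005,-0.11],"turn":0},{"claw":-1,"travel":[0,0.005,-0.126],"turn":0},{"claw":-1,"travel":[0,0.005,-0.131],"turn":0},{"claw":-1,"travel":[0,0.005,-0.131],"turn":0}]'
```

```text
clock: 41.55
position: [0.513, -0.2686, 0.0351]
ee_rot: [-0.0, 0.684, 0.729, 0.0]
contact_force: [-3.0, 0.7, 5.4]
width: 0.0362
gripper_force: 41.3
```

Seated. Release, back off, and check all five bushings and the bracket by code.

```bash
python3 -m inch '[{"claw":0.15,"travel":[0,0,0],"turn":0},{"claw":0.15,"travel":[0,0,0],"turn":0},{"claw":0.15,"travel":[0,0,0],"turn":0},{"claw":0.15,"travel":[0,0,0.1],"turn":0},{"claw":0.2,"travel":[0,0,0.3],"turn":0}]'; python3 -m inch '[{"claw":0.4,"travel":[0.05,0.0,0.25],"turn":0},{"claw":0.4,"travel":[0.1,0.05,0.5],"turn":0},{"claw":0.4,"travel":[0.2,0.15,0.75],"turn":0},{"claw":0.4,"travel":[0.2,0.2,1],"turn":0},{"claw":0.4,"travel":[0.2,0.2,1],"turn":0}]'; python3 -m inch '[{"claw":0.4,"travel":[0,0,0.2],"turn":0},{"claw":0.4,"travel":[0,0,0.2],"turn":0},{"claw":0.4,"travel":[0,0,0.2],"turn":0}]'; python3 - <<'E'
from fit import *
import fit
w,s=grab('wrist','w14.png');b,_=grab('side','b14.png');x=np.load('tote.npy');print(s['position'])
fit.cyl=lambda d:(lambda p:np.array([[p[0]+d/2*np.cos(a),p[1]+d/2*np.sin(a),z] for z in(.012,.030) for a in A]))
c,q=np.cos(x[2]),np.sin(x[2])
for d,p in bushes(w,s):
    v=p-x[:2];print(d,'tote frame',np.round([c*v[0]+q*v[1],-q*v[0]+c*v[1]],4))
b0=cv2.imread('pics/b8.png')[:,:,::-1]
df=cv2.absdiff(b,b0)[140:220,370:440].max(2);print('bracket region changed px',(df>40).sum())
E
```

```text
clock: 42.05
position: [0.5113, -0.2675, 0.0917]
ee_rot: [-0.004, 0.684, 0.729, -0.001]
contact_force: [0.1, -0.2, -0.1]
width: 0.0511
gripper_force: 0.0
clock: 42.55
position: [0.5562, -0.2288, 0.3008]
ee_rot: [0.006, 0.684, 0.73, 0.002]
contact_force: [-0.1, -0.8, -0.2]
width: 0.0595
gripper_force: 0.0
clock: 42.85
position: [0.5534, -0.229, 0.3343]
ee_rot: [0.001, 0.684, 0.729, 0.0]
contact_force: [-0.8, 0.9, 0.1]
width: 0.0601
gripper_force: 0.0
[ 0.55342788 -0.22899415  0.33434943]
bush 0.022 [ 0.5181 -0.3483] err 0.5 [281 232] [296 250]
bush 0.038 [ 0.5518 -0.3229] err 5.29 [302 204] [324 251]
bush 0.038 [ 0.5848 -0.2644] err 0.39 [327 171] [355 201]
bush 0.038 [ 0.5124 -0.2686] err 0.44 [273 171] [301 201]
0.022 tote frame [-0.0376 -0.0438]
0.038 tote frame [-0.0023 -0.0206]
0.038 tote frame [0.0342 0.0357]
0.038 tote frame [-0.0382  0.0361]
bracket region changed px 1407
```

```bash
python3 - <<'E'
from fit import *
w=cv2.imread('pics/w14.png');m=cv2.inRange(cv2.cvtColor(w,cv2.COLOR_BGR2HSV),(8,110,40),(22,255,255))
for r in range(200,256,2):print(r,''.join('#' if v else '.' for v in m[r,270:360]))
b=cv2.imread('pics/b14.png');b0=cv2.imread('pics/b8.png');bb=cv2.imread('pics/b.png')
g=lambda i:cv2.cvtColor(i,cv2.COLOR_BGR2GRAY)[140:200:2,380:430]
df=cv2.absdiff(g(b),g(b0))
for r in range(30):print(140+2*r,''.join('#' if v>40 else '.' for v in df[r]),'|',''.join(' .:-=+*#%@'[int(v)//26] for v in g(b)[r]),'|',''.join(' .:-=+*#%@'[int(v)//26] for v in g(b0)[r]))
E
```

```text
200 ...........#############........................................###############...........
202 ..........................................................................................
204 .......................................########...........................................
206 ....................................###############.......................................
208 ...................................#################......................................
210 ..................................###################.....................................
212 .................................####################.....................................
214 .................................######........#######....................................
216 .................................######.........######....................................
218 ................................##########...#########....................................
220 .................................#####################....................................
222 .................................##################
[... 5689 characters left out ...]
+++ | ++++++++++++++++++=:-+++=-=+==++++++-:::--++++++++
192 .........#######.................................. | +++++++++- .:-..=+=-:::::----=++++++-::--=++++++++ | ++++++++++++++++++=::::::-:::-+++++=-:::-=++++++++
194 ..........#####................................... | +++++++++=:.:--+++=-:----:-:-++++++=-:-:-+++++++++ | ++++++++++=-++++++=-::::::::-=+++++=-:::-+++++++++
196 ............#..................................... | ++++++++++-:-=+++++-::::::::-++++++=:::--+++++++++ | ++++++++++=-=++++++-::::::::-++++++-:::--+++++++++
198 .................................................. | ++++++++++=--+++++++++++====+++++++-::--=+++++++++ | ++++++++++=--++++++++++=====+++++++-::--=+++++++++
```

The diff on the bracket is only the gripper in front of it; the bracket has not moved. The second small bushing has slid along its compartment, so I fit M and S2 separately and also check the bystanders.

```bash
python3 - <<'E'
from fit import *
s=None
w=cv2.imread('pics/w14.png');m=cv2.inRange(cv2.cvtColor(w,cv2.COLOR_BGR2HSV),(8,110,40),(22,255,255))
s=get_state();x=np.load('tote.npy');c,q=np.cos(x[2]),np.sin(x[2])
for d,r in((.03,(202,230)),(.022,(231,254))):
    k=np.zeros_like(m);k[r[0]:r[1],300:330]=m[r[0]:r[1],300:330]
    cn=max(cv2.findContours(k,0,cv2.CHAIN_APPROX_NONE)[0],key=cv2.contourArea)
    P=p2w('wrist',cn[:,0].mean(0),.02,s)[0]
    p,e=fitpoly(s,cn,lambda p:np.array([[p[0]+d/2*np.cos(a),p[1]+d/2*np.sin(a),z] for z in(.012,.030) for a in A]),P[:2])
    v=p-x[:2];print(d,p.round(4),round(e,2),'tote',np.round([c*v[0]+q*v[1],-q*v[0]+c*v[1]],4))
# any bronze elsewhere / bystander change from the scene camera
a0=cv2.imread('pics/a.png');a=imaging.get_image('scene')[:,:,::-1];cv2.imwrite('pics/a15.png',a)
for n,(r,cc) in dict(gluco=((212,240),(370,398)),syr1=((240,278),(380,394)),syr2=((295,312),(240,300)),thermo=((200,228),(246,262)),bottle=((250,285),(274,296))).items():
    print(n,(cv2.absdiff(a0,a)[r[0]:r[1],cc[0]:cc[1]].max(2)>45).mean().round(3))
E
```

```text
0.03 [ 0.5478 -0.3075] 0.43 tote [-0.0054 -0.0049]
0.022 [ 0.5549 -0.3447] 0.42 tote [-0.0006 -0.0426]
gluco 0.0
syr1 0.162
syr2 0.0
thermo 0.112
bottle 0.021
```

```bash
python3 -c "
from rig import ticket;print(ticket.sign_off())"
```

```text
the job is handed in; nothing more can be done
None
```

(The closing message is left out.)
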